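Turn the radio module in the test jig and lower the clear cover

ROBOT

A 7-joint arm with a two-finger parallel gripper is mounted at the origin on the work surface. World frame = base frame: x ahead of the robot, y to its left, z up, the work surface at z = 0. Lengths are in m, angles in rad, forces in N, time in s.
With the tool pointing down it reaches from about 0.4 to 0.875 m from the base axis. Payload 19.3 kg.
Tool frame: the origin (TCP) lies at the very end of the fingers, on their centre line; the grasp point (between the pads) lies 19 mm behind it; z points along the fingers, y is the line along which they close (so a half turn about z gives the same grasp; the last joint's range is limited). The gripper opens to 85 mm and grips with 20 to 120 N. Pads are 22 mm wide; open, the fingers measure 114 mm over their backs; the gripper's body (76 mm by 85 mm) begins 54 mm behind the grasp point. The pads swing forward as they close: fully open they stand 13 mm farther back than shut.
Start: joints at [-1.373, 0.521, -0.036, 1.599, 0.021, 1.021, -0.113], TCP at [0.165, 0.603, 0.231] pointing down, gripper open.
Joint ranges: [-2.91, 2.91], [-0.3, 2.13], [-1.5, 1.42], [0.17, 2.43], [-1.26, 4.41], [0.16, 1.93], [-2.52, 2.52]. Speed limits (rad/s): [1.89, 1.89, 2.39, 2.39, 3.01, 3.01, 3.01].

INTERFACE

Orientations are given as [roll, pitch, yaw] about the fixed x, y, z axes, in that order (R = Rz(yaw) Ry(pitch) Rx(roll)).
In Python, from workcell import monitor, optics, workorder gives the robot as it stands.
- The arm moves only by the tool apply_moves, never from a script. Its arguments are lists of equal length, an entry for each row: "linear": the shift along the tool's x, y, z each as a share of 0.1 m, from -1 to 1, a list of three; "delta_rot": the turn, a rotation vector about the tool's x, y, z each as a share of 120 degrees, from -1 to 1, a list of three. A call has exactly 5 rows; each row is the pose to reach, as a shift and turn from the pose commanded when the call began, along the tool's axes at that moment; what a row does not reach only later rows make up. A row lasts 1/12 s, in which the tool goes at most 41.7 mm and 7.16 degrees, less where a joint would pass 70% of its speed; a pose out of reach is approached as far as the arm can. A call with a number of a shift or a turn outside -1 to 1 is refused whole. A call with a gripper value outside its range is refused whole. "gripper" is the opening, from -1 (shut) to 1 (fully open), set as the call begins (left out, the last holds). The fingers move at their own pace and stop on an object; "force" is the grip in N (left out, the last holds). Time passes only in rows, so rows that repeat a pose let the fingers close, or fill a call up. It gives the time, the measured TCP pose, the force, the opening and the grip force at its end, in the units of the state.
- monitor.observe(): the state, without advancing time (a new reading comes with each control period).
- optics.grab_frame(name): name is "side" or "top"; returns (picture, depth): 480x640x3 uint8, red, green, blue; 480x640 float32, m along the optical axis (not along the pixel's ray), 0 where there is no reading.
- optics.camera_info(name): a dict with "fx", "fy", "cx", "cy" (pixels), "D" ([k1, k2, p1, p2, k3] as OpenCV has them; the pictures are not rectified), "rvec" (rotation vector, rad) and "tvec" (3), from world to camera coordinates, as OpenCV has them. Camera axes: x right, y down, z forward; pixel columns grow to the right and rows downward; lengths in m; the calibration is good to about 2 mm. A picture is of the moment at which its call begins. camera_info takes no time and is no camera call.
- workorder.job_done(): hands the job in; it is judged then, once.
The state is a dict: "clock": time; "qpos": joint angles; "qd": joint speeds; "joint_efforts": joint torques, N m; "position": TCP position; "tool_rot": TCP orientation; "force": force on the tool from outside, world axes, zero at the start; "moment": the same for the moment, N m; "grip_width": finger opening in m; "finger_force": force on a finger pad.
Only numpy, scipy, OpenCV 4.12 (cv2) and the standard library are available. Lean on these libraries where they do the work, as an engineer would, in place of code of your own. Each camera call takes 0.05 s, during which the arm holds its last target. There are 200 camera calls.

TASK

The first test pass is done: take the metal module out from under the raised clear cover, turn it a quarter turn and stand it back in the jig so that its black pin header is centred on, square to and touching the black contact bar at the back, and let go of it while the cover is still up. Then lower the cover gently all the way down onto its stop, without letting it drop shut. Leave the other things on the bench where they are.

Things in the scene. Friction and masses are not known exactly. Their poses are not given: they have to be found in the camera images.
- jig: Test jig fixed to the bench: dark steel base plate 220 (x) x 200 (y) x 20 mm; grey side cheeks, inner faces at y = +-89 mm, 78 mm high above the bench; no front wall. Origin: centre of the base's underside, on the bench. x points from the open front to the hinge at the back, away from the robot; z up. The module stands on the plate's top, 20 mm above the origin.
- jig_bar (a point): Middle of the front face of the contact bar, at the level of the base plate's top. The bar is black plastic, 120 mm wide (y), 18 mm high, fixed across the back of the jig; its front face is 58 mm behind the jig's origin. Axes as the jig.
- jig_hinge (a point): Middle of the cover's hinge axis, 98 mm behind the jig's origin and 90 mm above the bench; the axis runs along the jig's y. Axes as the jig.
- cover (a joint): Cover angle in rad: 0 = down, level, on its stop; 1.12 = fully raised, against its upper stop, where it still leans over the module. A gas spring holds it up above about 0.9; below about 0.7 it falls shut by itself if let go.
- cover_grip (a point): Middle of the cover's handle: round steel bar 12 mm thick, 120 mm long along the jig's y, 223 mm from the hinge axis, on two arms at its ends, 38 mm free between bar and cover edge. The cover is a clear sheet with aluminium edges, 184 mm wide, 11 mm thick (4 mm below to 7 mm above the hinge-to-bar line), 500 g. Axes turn with the cover: at 0 as the jig's.
- module: Radio module: loose aluminium block 50 x 50 mm, 45 mm high, five low fins on top parallel to its x, 250 g; starts in the jig with its header to the robot's left. Origin: centre of its underside; z up. On its +x side a black pin header sticks out 6 mm: 36 mm wide (y), 4 to 12 mm above the underside; above that the four faces are plain up to 40 mm.
- module_header (a point): Point on the header's outer face, mid-width, at the level of the module's underside, 31 mm along the module's x from its origin. Axes as the module.
- mat: Pink foam mat, 170 (x) x 160 (y) x 4 mm, fixed on the bench right of the jig, free for setting the module down. Origin: centre of its underside; axes about as the jig.
- cal_cap: Small brass cylinder, 20 mm across, 22 mm high, standing on the mat's far left corner; not to be moved. Origin: centre of its underside.
- tape: Roll of copper tape lying flat, 90 mm across, 25 mm high; not to be moved. Origin: centre of its underside.
- flux: White plastic bottle, 40 mm across, 90 mm high; not to be moved. Origin: centre of its underside.
- dish: Green bowl, 90 mm across, 50 mm high; not to be moved. Origin: centre of its underside.
- driver: Screwdriver lying on the bench, about 200 mm long; not to be moved. Origin: about its middle.
- spanner: Spanner lying on the bench, about 180 mm long; not to be moved. Origin: about its middle.
- tray: White tray with three compartments, 120 x 180 x 35 mm; not to be moved. Origin: centre of its underside.

How it is judged:
By the outcome, as a careful person would: the job done as asked, in the order asked, and still so for the second after the job is handed in, with the robot touching nothing.
It also fails if it takes over 72 s, if anything falls off the work surface, if the arm or the gripper's body presses on something with over 40 N, if the wrist force passes 120 N, or if a joint passes its speed limit or range.

## Working session

There is one attempt and no reset: what is moved stays moved. The work goes in short steps, Python scripts to look and compute and a tool call to move; the robot and the scene stay as the last step left them, time stands still between calls to the robot, and variables do not carry over. Pictures are saved under pics/ and viewed, at most 10 in all, crops included, and the job is handed in when it is done.

Besides the shell and the picture viewer there is one more tool, called after "Request:" as name(argument=value, ...), one argument or row to a line, values as JSON. apply_moves: Moves the arm, as the interface text tells. Its arguments: {"type":"object","properties":{"linear":{"type":"array"},"delta_rot":{"type":"array"},"gripper":{"type":"number"},"force":{"type":"number"}},"required":["linear","delta_rot"]}

```bash
mkdir -p pics; ls
python3 - <<'E'
from workcell import monitor, optics
import cv2,numpy as np
print(monitor.observe())
for n in ("top","side"):
    p,d=optics.grab_frame(n); cv2.imwrite(f"pics/{n}0.png",p[:,:,::-1]); np.save(f"pics/{n}0.npy",d); print(n,optics.camera_info(n))
E
```

```text
pics
{'clock': 0.0, 'qpos': array([-1.37322218,  0.52203076, -0.03631756,  1.60002212,  0.02120255,
        1.02107094, -0.11281511]), 'qd': array([ 1.26770155e-03, -9.30468041e-04,  9.78754287e-05,  2.13737932e-03,
       -1.96375420e-04,  4.56440434e-04,  8.90876335e-04]), 'joint_efforts': array([-8.28827851e-04, -9.27129936e+01,  1.97981961e+00, -3.69922292e+01,
        1.78291602e-02,  8.20727582e-03,  7.65542723e-06]), 'position': array([0.16531796, 0.60238676, 0.23071035]), 'tool_rot': array([-3.14044996e+00,  8.84161877e-05,  2.87378653e+00]), 'force': array([ 0.12051408, -0.67404663,  0.64602015]), 'moment': array([ 0.00549496,  0.00039185, -0.04025053]), 'finger_force': 0.0, 'grip_width': 0.08566629396961102}
top {'fx': 449.1764767238115, 'fy': 449.1764767238115, 'cx': 318.2816113671796, 'cy': 227.34241233268173, 'D': array([-0.00495524,  0.        ,  0.        ,  0.        ,  0.        ]), 'rvec': array([ 2.13098157, -2.17710651,  0.13743842]), 'tvec': array([-0.03401192,  0.5429587 ,  1.08180573])}
side {'fx': 495.1631077975095, 'fy': 495.1631077975095, 'cx': 315.6464547597555, 'cy': 241.07939283762616, 'D': array([-0.11156483,  0.        ,  0.        ,  0.        ,  0.        ]), 'rvec': array([ 2.16316429, -0.71918034,  0.32239672]), 'tvec': array([-0.45652161,  0.25346167,  1.13784353])}
```

View pics/top0.png

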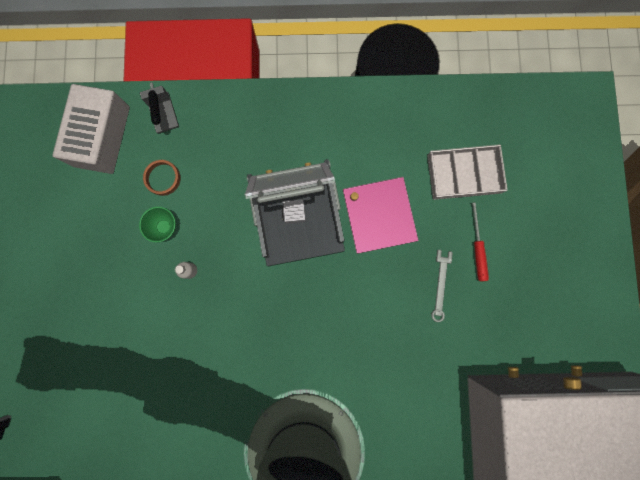

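View pics/side0.png

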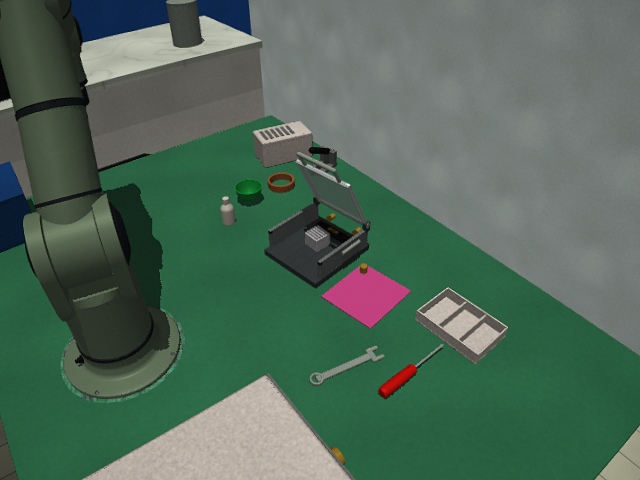

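The top view shows the jig at about (298,215), with its front edge from (267,264) to (343,250), and the module's fins at (294,212). The mat is at (381,215) with the cap at (355,197). In the side view the module is at (317,237) and the cover handle runs from (298,155) to (335,172). I'll enlarge both.

Run:
```python
import cv2
a=cv2.imread("pics/top0.png")[150:275,240:400]; cv2.imwrite("pics/c1.png",cv2.resize(a,None,fx=4.75,fy=4.75,interpolation=cv2.INTER_CUBIC))
a=cv2.imread("pics/side0.png")[145:290,255:415]; cv2.imwrite("pics/c2.png",cv2.resize(a,None,fx=4,fy=4,interpolation=cv2.INTER_CUBIC))
```

```text
(no output)
```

View pics/c1.png

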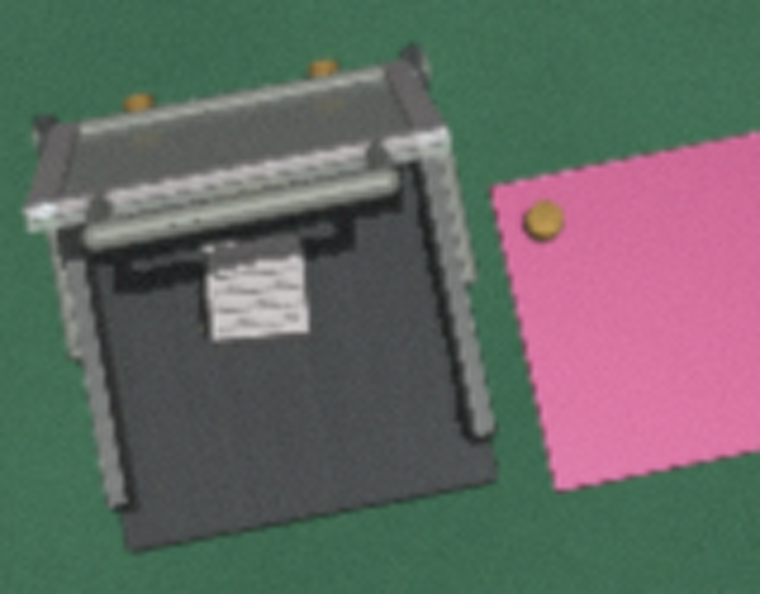

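View pics/c2.png

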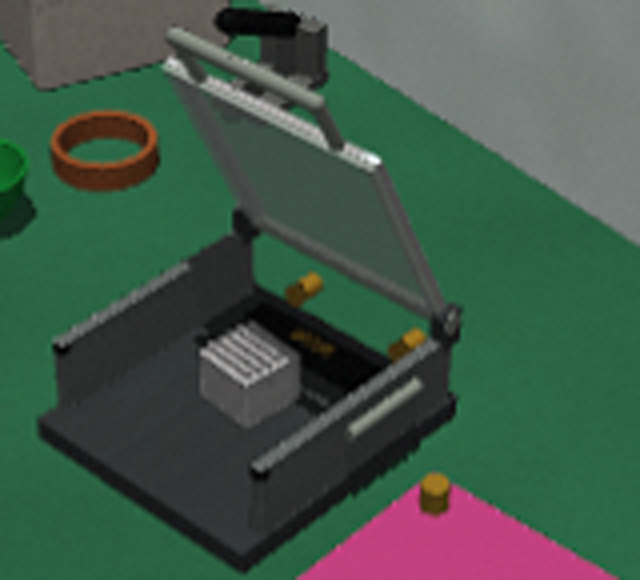

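The enlarged top crop shows the jig's front corners at (132,549) and (496,481), and the module top's near corners at (213,341) and (308,331). The header just shows on the left at (205,320). In the side crop the jig's front-left, front-right and back-right corners are at (40,428), (245,570) and (455,405). The module top's corners are at (200,352), (247,385), (299,362) and (250,322).

```bash
cat > h.py <<'E'
import cv2,numpy as np
from scipy.spatial.transform import Rotation as R
from workcell import monitor, optics
def cam(n):
    c=optics.camera_info(n); K=np.array([[c['fx'],0,c['cx']],[0,c['fy'],c['cy']],[0,0,1.]])
    return K,c['D'],cv2.Rodrigues(c['rvec'])[0],c['tvec']
def ray(n,uv,z):
    K,D,Rm,t=cam(n); u=cv2.undistortPoints(np.array(uv,float).reshape(-1,1,2),K,D).reshape(-1,2)
    d=np.c_[u,np.ones(len(u))]@Rm; o=-Rm.T@t
    return o+d*((z-o[2])/d[:,2])[:,None]
def cloud(n,d):
    K,D,Rm,t=cam(n); v,u=np.nonzero(d>0); q=cv2.undistortPoints(np.c_[u,v].astype(float).reshape(-1,1,2),K,D).reshape(-1,2)
    zz=d[v,u][:,None]; return (np.c_[q,np.ones(len(q))]*zz-t)@Rm,u,v
def proj(n,P):
    c=optics.camera_info(n);K,D,_,t=cam(n); return cv2.projectPoints(np.array(P,float).reshape(-1,3),c['rvec'],t,K,D)[0].reshape(-1,2)
E
python3 - <<'E'
from h import *
np.set_printoptions(precision=4,suppress=True)
t=lambda L:(np.array(L)+.5)/4.75-.5+[240,150]
s=lambda L:(np.array(L)+.5)/4-.5+[255,145]
print("top base front L,R",ray("top",t([[132,549],[496,481]]),.02))
print("side base FL,FR,BR top",ray("side",s([[40,425],[243,566],[455,400]]),.02))
print("top mod nl,nr",ray("top",t([[213,341],[309,331],[304,257],[208,267]]),.065))
print("side mod L,front,R,back",ray("side",s([[200,352],[247,385],[299,362],[250,322]]),.065))
print("mat left corners top",ray("top",t([[555,491],[493,186]]),.004), "cap",ray("top",t([[544,219]]),.026))
for n in("top","side"):
    P,u,v=cloud(n,np.load(f"pics/{n}0.npy"))
    ctr=ray("top",t([[258,299]]),.065)[0]
    m=(np.abs(P[:,:2]-ctr[:2]).max(1)<.045)&(P[:,2]>.045)&(P[:,2]<.075)
    Q=P[m]; print(n,m.sum(),Q.mean(0),cv2.minAreaRect(Q[:,:2].astype(np.float32)),np.percentile(Q[:,2],[5,50,95]))
    # cover handle: highest points
    m=(np.abs(P[:,:2]-ctr[:2]).max(1)<.2)&(P[:,2]>.27)&(P[:,2]<.4); Q=P[m]
    if len(Q): print("handle",m.sum(),Q.mean(0),Q[:,2].max(), cv2.minAreaRect(Q[:,:2].astype(np.float32)))
E
```

```text
top base front L,R [[ 0.4517  0.0833  0.02  ]
 [ 0.4833 -0.1088  0.02  ]]
side base FL,FR,BR top [[ 0.4475  0.0759  0.02  ]
 [ 0.4775 -0.1211  0.02  ]
 [ 0.6943 -0.0782  0.02  ]]
top mod nl,nr [[ 0.5545  0.036   0.065 ]
 [ 0.5586 -0.013   0.065 ]
 [ 0.597  -0.0111  0.065 ]
 [ 0.5929  0.0382  0.065 ]]
side mod L,front,R,back [[ 0.5514  0.0279  0.065 ]
 [ 0.5558 -0.0205  0.065 ]
 [ 0.5988 -0.0222  0.065 ]
 [ 0.5988  0.0342  0.065 ]]
mat left corners top [[ 0.4785 -0.141   0.004 ]
 [ 0.6452 -0.1126  0.004 ]] cap [[ 0.622 -0.138  0.026]]
top 427 [0.581  0.0133 0.0603] ((0.5821131467819214, 0.013537667691707611), (0.05086798965930939, 0.04984382912516594), 4.324725151062012) [0.0557 0.0601 0.0657]
handle 435 [0.5756 0.0069 0.2936] 0.2995323365031693 ((0.57985919713974, 0.00730663537979126), (0.02114836499094963, 0.13163068890571594), 9.372745513916016)
side 296 [0.577  0.0056 0.0581] ((0.5796366333961487, 0.009384013712406158), (0.05301112309098244, 0.05619951710104942), 3.370598077774048) [0.0473 0.0589 0.0647]
handle 239 [ 0.5741 -0.0015  0.2909] 0.29795542196477576 ((0.576496422290802, 0.0038986876606941223), (0.022175561636686325, 0.13045676052570343), 11.81023120880127)
```

Run:
```python
from h import *
np.set_printoptions(precision=4,suppress=True)
for n in("top","side"):
    K,D,Rm,t=cam(n); print(n,"cam at",-Rm.T@t)
    P,u,v=cloud(n,np.load(f"pics/{n}0.npy"))
    g=(np.abs(P[:,0]-.35)<.3)&(np.abs(P[:,1])<.4)&(np.abs(P[:,2])<.012)
    A=np.c_[P[g][:,:2],np.ones(g.sum())]; print("bench plane",np.linalg.lstsq(A,P[g][:,2],rcond=None)[0])
    # robot base ring slice
    r=np.hypot(P[:,0],P[:,1])
    g=(r<.19)&(P[:,2]>.006)&(P[:,2]<.03); Q=P[g]
    print("ring",g.sum(),Q.min(0),Q.max(0))
    # ring extents via circle fit of outer edge
    a=np.arctan2(Q[:,1],Q[:,0]); rr=np.hypot(Q[:,0],Q[:,1]); E=[]
    for k in np.arange(-3.2,3.2,.1):
        m=(a>=k)&(a<k+.1)
        if m.sum()>3: E.append(Q[m][np.argmax(rr[m])])
    E=np.array(E); x=np.linalg.lstsq(np.c_[2*E[:,:2],np.ones(len(E))],(E[:,:2]**2).sum(1),rcond=None)[0]; print("circle",x[:2],np.sqrt(x[2]+x[0]**2+x[1]**2),len(E), E[:,2].mean())
    # base plate front edge
    psi=np.radians(9.5); X=np.array([np.cos(psi),np.sin(psi)]);Y=np.array([-X[1],X[0]])
    L=(P[:,:2]-[.574,.003]); a=L@X;b=L@Y
    g=(np.abs(a)<.16)&(np.abs(b)<.08)&(P[:,2]>.012)&(P[:,2]<.024)
    print("front edge a vs b", [(round(k,3),round(a[g&(np.abs(b-k)<.006)].min(),4)) for k in np.arange(-.07,.08,.028)])
    g=(P[:,2]>.07)&(P[:,2]<.085)&(a<-.03)&(a>-.1)
    for sg in(1,-1):
        m=g&(b*sg>.07)&(b*sg<.13); print("cheek",sg,m.sum(),[ (round(k,3),np.round(np.percentile(b[m&(np.abs(a-k)<.006)],[0,50,100]),4)) for k in(-.08,-.06,-.04) if (m&(np.abs(a-k)<.006)).any()])
    g=(P[:,2]>.28)&(P[:,2]<.31)&(np.abs(a)<.02)&(np.abs(b)<.1); print("handle a,b,z",g.sum(),[np.round(np.percentile(w[g],[0,50,100]),4) for w in(a,b,P[:,2])], np.polyfit(b[g],a[g],1))
```

```text
top cam at [ 0.3986 -0.0456  1.1425]
bench plane [ 0.0013 -0.001  -0.001 ]
ring 3688 [-0.0598 -0.1345  0.006 ] [0.1793 0.1345 0.0299]
circle [ 0.0093 -0.002 ] 0.134472331255124 41 0.0080398418313226
front edge a vs b [(np.float64(-0.07), np.float64(-0.108)), (np.float64(-0.042), np.float64(-0.1081)), (np.float64(-0.014), np.float64(-0.1081)), (np.float64(0.014), np.float64(-0.1083)), (np.float64(0.042), np.float64(-0.1087)), (np.float64(0.07), np.float64(-0.1086))]
cheek 1 110 [(-0.08, array([0.0918, 0.0966, 0.1022])), (-0.06, array([0.092 , 0.0966, 0.1016])), (-0.04, array([0.0919, 0.0967, 0.1017]))]
cheek -1 110 [(-0.08, array([-0.0969, -0.0912, -0.0861])), (-0.06, array([-0.0961, -0.0906, -0.0858])), (-0.04, array([-0.0959, -0.0906, -0.0859]))]
handle a,b,z 421 [array([-0.004 ,  0.0015,  0.0119]), array([-0.0625,  0.0035,  0.0691]), array([0.2817, 0.2944, 0.2995])] [-0.003   0.0018]
side cam at [-0.0493 -0.8556  0.9126]
bench plane [ 0.0015 -0.0026 -0.0006]
ring 3887 [-0.1344 -0.1753  0.006 ] [0.136 0.098 0.03 ]
circle [ 0.0013 -0.0063] 0.13550835104939507 48 0.007621080290964182
front edge a vs b [(np.float64(-0.07), np.float64(-0.1093)), (np.float64(-0.042), np.float64(-0.1112)), (np.float64(-0.014), np.float64(-0.1116)), (np.float64(0.014), np.float64(-0.11)), (np.float64(0.042), np.float64(-0.1103)), (np.float64(0.07), np.float64(-0.1119))]
cheek 1 80 [(-0.08, array([0.0866, 0.0924, 0.1   ])), (-0.06, array([0.0897, 0.0925, 0.1   ])), (-0.04, array([0.0876, 0.0929, 0.1032]))]
cheek -1 88 [(-0.08, array([-0.1004, -0.0933, -0.0906])), (-0.06, array([-0.0985, -0.0948, -0.0888])), (-0.04, array([-0.0989, -0.0953, -0.0878]))]
handle a,b,z 218 [array([-0.0076, -0.0018,  0.0079]), array([-0.0647, -0.0035,  0.0655]), array([0.2801, 0.2932, 0.298 ])] [-0.0071 -0.0015]
```

```bash
cat >> h.py <<'E'
PSI=np.radians(9.5); J=np.array([.5745,.0041,0])
B=np.array([[-1,0,0],[0,1,0],[0,0,-1.]]).T
def j2w(p): return J+R.from_euler('z',PSI).apply(p)
def w2j(p): return R.from_euler('z',-PSI).apply(np.array(p)-J)
def pose(p,th,yaw=0,back=0,grasp=True,frame='j'):
    """grasp point p (jig frame), tilt th deg toward robot, yaw deg relative to jig; back: retreat along tool"""
    r=R.from_euler('z',PSI+np.radians(yaw))*R.from_euler('y',-np.radians(th))*R.from_matrix(B)
    p=j2w(p) if frame=='j' else np.array(p,float)
    return p+r.apply([0,0,(.019 if grasp else 0)-back]),r
def now():
    s=monitor.observe(); return s['position'],R.from_euler('xyz',s['tool_rot'])
def plan(wps,start=None):
    """wps: list of (pose, ncalls). prints the rows' last entry for each call"""
    p,r=start or now()
    for (P,Q),n in wps:
        p0,r0=p,r; rv=(Q*r0.inv()).as_rotvec()
        for k in range(1,n+1):
            f=k/n; pn=p0+(P-p0)*f; rn=R.from_rotvec(rv*f)*r0
            l=r.inv().apply(pn-p)/.1; a=np.degrees((r.inv()*rn).as_rotvec())/120
            print("lin",np.round(l,3).tolist(),"rot",np.round(a,3).tolist(),"" if max(abs(l))<=1 and np.linalg.norm(a)*120<35 else "TOO BIG")
            # effect of rounding carried
            p=p+r.apply(np.round(l,3)*.1); r=r*R.from_rotvec(np.radians(np.round(a,3)*120))
    return p,r
def st():
    s=monitor.observe(); p,r=now(); print("t",round(s['clock'],2),"tcp",np.round(s['position'],4),"jig grasp",np.round(w2j(p+r.apply([0,0,-.019])),4),"rot",np.round(np.degrees(s['tool_rot']),1),"F",np.round(s['force'],1),"w",round(s['grip_width'],4),"ff",round(s['finger_force'],1),"q",np.round(s['qpos'],2))
E
python3 - <<'E'
from h import *
m=[.008,.006,.054]
yw=-4.8
e=plan([(pose(m,30,yw,.15),6),(pose(m,30,yw,.07),1)])
E
```

```text
lin [-0.827, -0.804, 0.106] rot [-0.007, -0.041, -0.027] 
lin [-0.768, -0.851, 0.163] rot [-0.008, -0.042, -0.027] 
lin [-0.703, -0.896, 0.213] rot [-0.007, -0.041, -0.028] 
lin [-0.628, -0.938, 0.257] rot [-0.007, -0.041, -0.027] 
lin [-0.551, -0.976, 0.293] rot [-0.008, -0.041, -0.027] 
lin [-0.468, -1.009, 0.321] rot [-0.007, -0.042, -0.027] TOO BIG
lin [0.001, 0.0, 0.8] rot [-0.0, 0.0, 0.0]
```

Request:
apply_moves(
  linear=[
    [-0.165,-0.161,0.021],
    [-0.331,-0.322,0.042],
    [-0.496,-0.482,0.064],
    [-0.662,-0.643,0.085],
    [-0.827,-0.804,0.106],
  ],
  delta_rot=[
    [-0.001,-0.008,-0.005],
    [-0.003,-0.016,-0.011],
    [-0.004,-0.025,-0.016],
    [-0.006,-0.033,-0.022],
    [-0.007,-0.041,-0.027],
  ],
  gripper=1,
)

```text
clock: 0.52
position: [0.2243, 0.5021, 0.2204]
tool_rot: [3.13, 0.087, 2.931]
force: [0.8, -0.2, 0.2]
grip_width: 0.0855
finger_force: 0.0
```

Request:
apply_moves(
  linear=[
    [-0.154,-0.17,0.033],
    [-0.307,-0.34,0.065],
    [-0.461,-0.511,0.098],
    [-0.614,-0.681,0.13],
    [-0.768,-0.851,0.163],
  ],
  delta_rot=[
    [-0.002,-0.008,-0.005],
    [-0.003,-0.017,-0.011],
    [-0.005,-0.025,-0.016],
    [-0.006,-0.034,-0.022],
    [-0.008,-0.042,-0.027],
  ],
)

```text
clock: 0.93
position: [0.2826, 0.4028, 0.2098]
tool_rot: [3.12, 0.176, 2.986]
force: [-0.3, 0.3, -0.0]
grip_width: 0.0855
finger_force: 0.0
```

Request:
apply_moves(
  linear=[
    [-0.141,-0.179,0.043],
    [-0.281,-0.358,0.085],
    [-0.422,-0.538,0.128],
    [-0.562,-0.717,0.17],
    [-0.703,-0.896,0.213],
  ],
  delta_rot=[
    [-0.001,-0.008,-0.006],
    [-0.003,-0.016,-0.011],
    [-0.004,-0.025,-0.017],
    [-0.006,-0.033,-0.022],
    [-0.007,-0.041,-0.028],
  ],
)

```text
clock: 1.35
position: [0.3411, 0.3033, 0.1992]
tool_rot: [3.118, 0.263, 3.044]
force: [1.0, 0.4, -0.5]
grip_width: 0.0858
finger_force: 0.0
```

Request:
apply_moves(
  linear=[
    [-0.126,-0.188,0.051],
    [-0.251,-0.375,0.103],
    [-0.377,-0.563,0.154],
    [-0.502,-0.75,0.206],
    [-0.628,-0.938,0.257],
  ],
  delta_rot=[
    [-0.001,-0.008,-0.005],
    [-0.003,-0.016,-0.011],
    [-0.004,-0.025,-0.016],
    [-0.006,-0.033,-0.022],
    [-0.007,-0.041,-0.027],
  ],
)

```text
clock: 1.77
position: [0.3994, 0.2041, 0.1886]
tool_rot: [3.12, 0.35, 3.102]
force: [0.5, 0.6, 0.8]
grip_width: 0.0857
finger_force: 0.0
```

Run:
```python
from h import *
st()
m=[.008,.006,.054]
plan([(pose(m,30,-4.8,.15),2),(pose(m,30,-4.8,.07),1)])
```

```text
t 1.77 tcp [0.3994 0.2041 0.1886] jig grasp [-0.1461  0.227   0.2064] rot [178.8  20.1 177.7] F [0.5 0.6 0.8] w 0.0857 ff 0.0 q [-0.98  0.2   0.23  2.34  0.52  0.39  0.31]
lin [-0.549, -0.973, 0.292] rot [-0.007, -0.041, -0.027] 
lin [-0.466, -1.006, 0.322] rot [-0.008, -0.041, -0.027] TOO BIG
lin [0.0, -0.0, 0.8] rot [0.0, -0.0, 0.0]
```

Request:
apply_moves(
  linear=[
    [-0.11,-0.195,0.058],
    [-0.22,-0.389,0.117],
    [-0.329,-0.584,0.175],
    [-0.439,-0.778,0.234],
    [-0.549,-0.973,0.292],
  ],
  delta_rot=[
    [-0.001,-0.008,-0.005],
    [-0.003,-0.016,-0.011],
    [-0.004,-0.025,-0.016],
    [-0.006,-0.033,-0.022],
    [-0.007,-0.041,-0.027],
  ],
)

```text
clock: 2.18
position: [0.4575, 0.1048, 0.1779]
tool_rot: [3.13, 0.436, -3.121]
force: [7.4, 20.0, 1.1]
grip_width: 0.0853
finger_force: 0.0
```

Request:
apply_moves(
  linear=[
    [-0.093,-0.2,0.064],
    [-0.186,-0.4,0.129],
    [-0.28,-0.6,0.193],
    [-0.373,-0.8,0.258],
    [-0.466,-1.0,0.322],
  ],
  delta_rot=[
    [-0.002,-0.008,-0.005],
    [-0.003,-0.016,-0.011],
    [-0.005,-0.025,-0.016],
    [-0.006,-0.033,-0.022],
    [-0.008,-0.041,-0.027],
  ],
)

```text
clock: 2.6
position: [0.4874, 0.0512, 0.1691]
tool_rot: [-3.133, 0.482, -3.079]
force: [0.4, -0.5, 0.0]
grip_width: 0.0852
finger_force: 0.0
```

Run:
```python
from h import *
st()
p,d=optics.grab_frame("top"); cv2.imwrite("pics/top1.png",p[:,:,::-1]);
q,d2=optics.grab_frame("side"); cv2.imwrite("pics/side1.png",q[:,:,::-1])
# crops side by side
a=cv2.resize(p[130:290,220:380],(400,400),interpolation=2); b=cv2.resize(q[110:290,225:405],(400,400),interpolation=2)
cv2.imwrite("pics/m1.png",np.hstack([a,b])[:,:,::-1])
```

```text
t 2.6 tcp [0.4874 0.0512 0.1691] jig grasp [-0.0868  0.0619  0.186 ] rot [-179.5   27.6 -176.4] F [ 0.4 -0.5  0. ] w 0.0852 ff 0.0 q [-0.16  0.26 -0.17  2.39  1.43  0.17 -0.08]
```

View pics/m1.png

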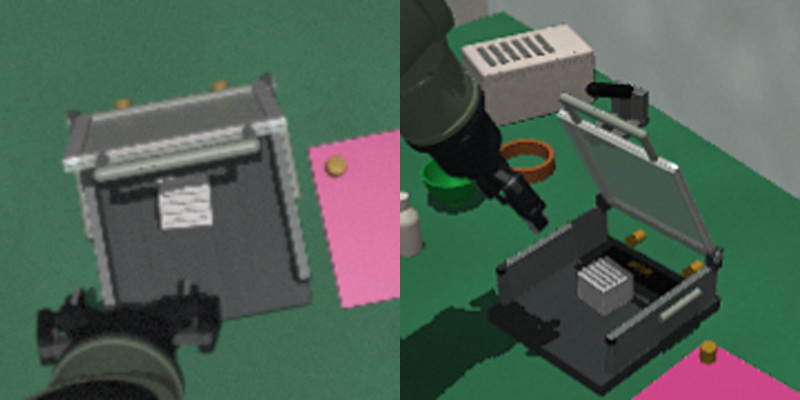

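Left, top view: the gripper is short of target, at the front-left of the jig (about (130,310) in the crop). Right, side view: the gripper leans in from the front, clear of the cover. The arm is against its j6 limit, so I'll fit the kinematics and choose wrist configurations deliberately.

```bash
cat > kin.py <<'E'
from h import *
from scipy.optimize import least_squares
import itertools
def fk(q,k,s):
    h,L1,L2,d,e1,e2,f,a1,a7,a3,a5=k; Z=lambda a:R.from_euler('z',a); Y=lambda a:R.from_euler('y',a)
    r=Z(s[0]*q[0]+a1); p=np.array([0,0,h]); r=r*Y(q[1])*Z(s[1]*q[2]+a3); p=p+r.apply([e1,0,L1]); r=r*Y(q[3]); p=p+r.apply([e2,0,L2])
    r=r*Z(s[2]*q[4]+a5)*Y(q[5]); p=p+r.apply([f,0,0]); r=r*Z(s[3]*q[6]+a7); return p+r.apply([0,0,d]),r
E
python3 - <<'E'
from kin import *
s0=monitor.observe()
D=[([-1.37322218,.52203076,-.03631756,1.60002212,.02120255,1.02107094,-.11281511],[.16531796,.60238676,.23071035],[-3.14044996,8.84e-5,2.87378653]),
([-.98,.2,.23,2.34,.52,.39,.31],[.3994,.2041,.1886],np.radians([178.8,20.1,177.7])),
(s0['qpos'],s0['position'],s0['tool_rot'])]
best=[]
for s in itertools.product([1,-1],repeat=4):
  for a7 in(0,1.57,3.14,-1.57):
    def f(k):
        o=[]
        for i,(q,p,e) in enumerate(D):
            w=.1 if i==1 else 1
            P,r=fk(q,k,s); o+=list(w*(P-p)*5)+list(w*(r.inv()*R.from_euler('xyz',e)).as_rotvec())
        k=np.array(k); return np.array(o+list(.002*k[[4,5,6]]*5)+list(.02*k[[7,9,10]]))
    x=least_squares(f,[.36,.45,.45,.3,0,0,0,0,a7,0,0]); best.append((x.cost,s,x.x))
best.sort(key=lambda b:b[0])
for b in best[:4]: print(b[0],b[1],np.round(b[2],3))
E
```

```text
0.00041466402184824037 (-1, -1, -1, -1) [ 0.281  0.555  0.437  0.295  0.01   0.004  0.031 -0.153  1.529  0.086
 -0.044]
0.00041466402250979977 (-1, -1, -1, -1) [ 0.281  0.555  0.437  0.295  0.01   0.004  0.031 -0.153  1.529  0.086
 -0.044]
0.00041466402267562714 (-1, -1, -1, -1) [ 0.281  0.555  0.437  0.295  0.01   0.004  0.031 -0.153  1.529  0.086
 -0.044]
0.0004146640230171979 (-1, -1, -1, -1) [ 0.281  0.555  0.437  0.295  0.01   0.004  0.031 -0.153  1.529  0.086
 -0.044]
```

Run:
```python
from kin import *
s0=monitor.observe(); s=(-1,)*4
D=[([-1.37322218,.52203076,-.03631756,1.60002212,.02120255,1.02107094,-.11281511],[.16531796,.60238676,.23071035],[-3.14044996,8.84e-5,2.87378653]),
([-.98,.2,.23,2.34,.52,.39,.31],[.3994,.2041,.1886],np.radians([178.8,20.1,177.7])),
(s0['qpos'],s0['position'],s0['tool_rot'])]
K=lambda x:[x[0],x[1],x[2],x[3],x[4],x[5],x[6],0,x[7],0,0]
def f(x):
    o=[]
    for q,p,e in D:
        P,r=fk(q,K(x),s); o+=list((P-p)*5)+list((r.inv()*R.from_euler('xyz',e)).as_rotvec())
    return np.array(o+list(.002*x[4:7]*5))
x=least_squares(f,[.36,.45,.45,.3,0,0,0,1.57]); print(np.round(x.x,3)); print(np.round(f(x.x)[:18].reshape(3,6),4), np.round(s0['qpos'],4),s0['tool_rot'])
```

```text
[0.667 0.382 0.561 0.33  0.095 0.111 0.07  1.57 ]
[[-3.179e-01  5.700e-02  8.400e-03 -0.000e+00  0.000e+00  7.000e-04]
 [-7.110e-02 -1.160e-02 -3.910e-02 -3.000e-04  1.400e-03 -1.500e-03]
 [ 4.950e-02  3.870e-02  3.070e-02  0.000e+00 -0.000e+00  7.000e-04]] [-0.1584  0.2652 -0.1658  2.389   1.4343  0.17   -0.0736] [-3.13067702  0.48104395 -3.08280922]
```

Run:
```python
from h import *
m=[.008,.006,.054]
plan([(pose(m,30,-4.8,.12),3)])
```

```text
lin [-0.079, -0.143, 0.146] rot [-0.004, -0.007, -0.003] 
lin [-0.077, -0.144, 0.145] rot [-0.003, -0.007, -0.003] 
lin [-0.073, -0.146, 0.146] rot [-0.004, -0.006, -0.004]
```

Request:
apply_moves(
  linear=[
    [-0.045,-0.086,0.087],
    [-0.09,-0.172,0.174],
    [-0.135,-0.26,0.26],
    [-0.18,-0.35,0.35],
    [-0.23,-0.434,0.437],
  ],
  delta_rot=[
    [-0.002,-0.004,-0.002],
    [-0.004,-0.008,-0.004],
    [-0.007,-0.012,-0.006],
    [-0.009,-0.016,-0.008],
    [-0.011,-0.02,-0.01],
  ],
)

```text
clock: 3.12
position: [0.5303, 0.0108, 0.141]
tool_rot: [3.139, 0.522, -3.055]
force: [0.9, -0.5, -0.4]
grip_width: 0.0853
finger_force: 0.0
```

Run:
```python
from h import *
st()
m=[.008,.006,.054]
plan([(pose(m,30,-4.8,.12),1)])
```

```text
t 3.12 tcp [0.5303 0.0108 0.141 ] jig grasp [-0.052   0.0146  0.1575] rot [ 179.9   29.9 -175.1] F [ 0.9 -0.5 -0.4] w 0.0853 ff 0.0 q [ 0.2   0.4  -0.42  2.34  2.04  0.21 -0.49]
lin [-0.006, -0.036, -0.001] rot [0.002, -0.001, 0.002]
```

Request:
apply_moves(
  linear=[
    [-0.005,-0.036,0.12],
    [-0.006,-0.036,0.24],
    [-0.006,-0.036,0.36],
    [-0.006,-0.036,0.48],
    [-0.006,-0.036,0.6],
  ],
  delta_rot=[
    [0.002,-0.001,0.002],
    [0.002,-0.001,0.002],
    [0.002,-0.001,0.002],
    [0.002,-0.001,0.002],
    [0.002,-0.001,0.002],
  ],
)

```text
clock: 3.53
position: [0.5606, 0.0101, 0.0888]
tool_rot: [-3.141, 0.523, -3.06]
force: [0.0, 0.2, 0.9]
grip_width: 0.0851
finger_force: 0.0
```

Request:
apply_moves(
  linear=[
    [0,0,0.12],
    [0,0,0.24],
    [0,0,0.36],
    [0,0,0.48],
    [0,0,0.6],
  ],
  delta_rot=[
    [0,0,0],
    [0,0,0],
    [0,0,0],
    [0,0,0],
    [0,0,0],
  ],
)

```text
clock: 3.95
position: [0.5904, 0.0125, 0.0366]
tool_rot: [-3.14, 0.522, -3.059]
force: [0.1, -0.0, -0.1]
grip_width: 0.0853
finger_force: 0.0
```

Run:
```python
from h import *
st()
p,d=optics.grab_frame("top")
q,d2=optics.grab_frame("side")
a=cv2.resize(p[150:270,240:360],(400,400),interpolation=2); b=cv2.resize(q[180:290,270:380],(400,400),interpolation=2)
cv2.imwrite("pics/m2.png",np.hstack([a,b])[:,:,::-1])
```

```text
t 3.95 tcp [0.5904 0.0125 0.0366] jig grasp [0.0077 0.0065 0.0531] rot [-179.9   29.9 -175.3] F [ 0.1 -0.  -0.1] w 0.0853 ff 0.0 q [ 0.29  0.73 -0.55  2.22  2.26  0.44 -0.61]
```

View pics/m2.png

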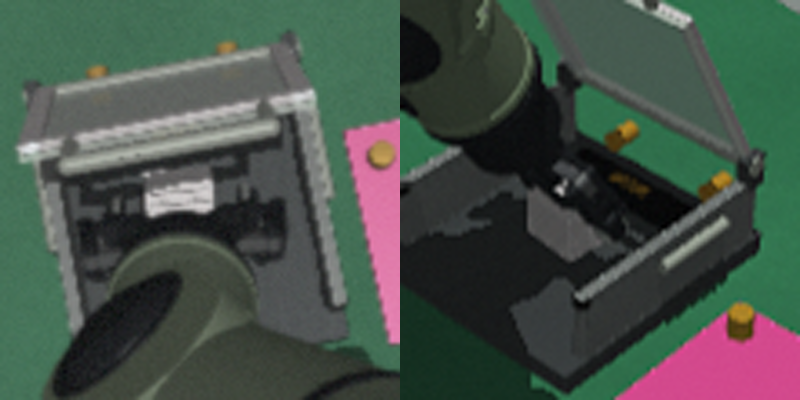

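The fingers straddle the module: in the left crop they span about 80–285 against a module at 147–214. The handle is clear. Closing.

Request:
apply_moves(
  linear=[
    [0,0,0],
    [0,0,0],
    [0,0,0],
    [0,0,0],
    [0,0,0],
  ],
  delta_rot=[
    [0,0,0],
    [0,0,0],
    [0,0,0],
    [0,0,0],
    [0,0,0],
  ],
  gripper=-1,
  force=50,
)

```text
clock: 4.47
position: [0.5906, 0.0121, 0.0387]
tool_rot: [-3.141, 0.525, -3.059]
force: [-6.3, 1.1, 9.4]
grip_width: 0.0494
finger_force: 50.6
```

Request:
apply_moves(
  linear=[
    [0,0,0],
    [0,0,0],
    [0,0,0],
    [0,0,0],
    [0,0,0],
  ],
  delta_rot=[
    [0,0,0],
    [0,0,0],
    [0,0,0],
    [0,0,0],
    [0,0,0],
  ],
)

```text
clock: 4.88
position: [0.5906, 0.0121, 0.0387]
tool_rot: [-3.142, 0.526, -3.06]
force: [-5.7, 0.3, 9.8]
grip_width: 0.049
finger_force: 50.6
```

Run:
```python
from h import *
st()
p,r=now()
# straight back along tool, then over to mat. mat: centre jig approx
print("mat centre jig", w2j(np.array([.4785,-.141,.004])*.5+np.array([.6452,-.1126,.004])*.5)+[0,-.08,0])
m=[.0077,.0065,.0531]
U=pose(m,30,-4.7,.13)
mat=lambda z,b=0:pose([-.045,-.215,z],30,-4.7,b)
plan([(U,2),(mat(.17),3),(mat(.048),2)])
```

```text
t 4.88 tcp [0.5906 0.0121 0.0387] jig grasp [0.0077 0.006  0.0551] rot [-180.    30.1 -175.3] F [-5.7  0.3  9.8] w 0.049 ff 50.6 q [ 0.29  0.73 -0.55  2.23  2.27  0.44 -0.61]
mat centre jig [-0.03408124 -0.20701693  0.004     ]
lin [0.004, 0.002, -0.641] rot [-0.0, 0.0, -0.0] 
lin [0.004, 0.002, -0.642] rot [-0.0, 0.001, -0.001] 
lin [-0.095, -0.75, 0.039] rot [-0.0, -0.0, 0.0] 
lin [-0.095, -0.751, 0.04] rot [-0.0, -0.0, 0.0] 
lin [-0.095, -0.75, 0.039] rot [-0.0, -0.0, 0.0] 
lin [0.305, 0.001, 0.528] rot [-0.0, -0.0, 0.0] 
lin [0.305, 0.0, 0.528] rot [-0.0, -0.0, 0.0]
```

Request:
apply_moves(
  linear=[
    [0,0,-0.12],
    [0,0,-0.25],
    [0,0,-0.38],
    [0,0,-0.51],
    [0.004,0.002,-0.641],
  ],
  delta_rot=[
    [0,0,0],
    [0,0,0],
    [0,0,0],
    [0,0,0],
    [0,0,0],
  ],
)

```text
clock: 5.3
position: [0.5579, 0.0092, 0.094]
tool_rot: [3.142, 0.525, -3.061]
force: [0.2, 0.0, -1.6]
grip_width: 0.049
finger_force: 53.0
```

Request:
apply_moves(
  linear=[
    [0,0,-0.13],
    [0,0,-0.26],
    [0,0,-0.39],
    [0,0,-0.52],
    [0.004,0.002,-0.642],
  ],
  delta_rot=[
    [0,0,0],
    [0,0,0],
    [0,0,0],
    [0,0,0],
    [0,0,0],
  ],
)

```text
clock: 5.72
position: [0.5255, 0.0069, 0.1496]
tool_rot: [3.141, 0.526, -3.061]
force: [0.2, -0.0, -0.7]
grip_width: 0.0487
finger_force: 53.1
```

Request:
apply_moves(
  linear=[
    [-0.01,-0.1,0],
    [-0.03,-0.25,0.01],
    [-0.055,-0.42,0.02],
    [-0.075,-0.59,0.03],
    [-0.095,-0.75,0.039],
  ],
  delta_rot=[
    [0,0,0],
    [0,0,0],
    [0,0,0],
    [0,0,0],
    [0,0,0],
  ],
)

```text
clock: 6.13
position: [0.5422, -0.0677, 0.1504]
tool_rot: [-3.141, 0.526, -3.06]
force: [-0.2, 0.2, -2.6]
grip_width: 0.0491
finger_force: 53.3
```

Request:
apply_moves(
  linear=[
    [-0.02,-0.15,0.01],
    [-0.04,-0.3,0.016],
    [-0.057,-0.45,0.024],
    [-0.076,-0.6,0.032],
    [-0.095,-0.751,0.04],
  ],
  delta_rot=[
    [0,0,0],
    [0,0,0],
    [0,0,0],
    [0,0,0],
    [0,0,0],
  ],
)

```text
clock: 6.55
position: [0.5583, -0.1419, 0.1515]
tool_rot: [-3.141, 0.525, -3.06]
force: [-0.1, 0.3, -1.2]
grip_width: 0.0488
finger_force: 53.3
```

Request:
apply_moves(
  linear=[
    [-0.02,-0.15,0.01],
    [-0.04,-0.3,0.016],
    [-0.057,-0.45,0.024],
    [-0.076,-0.6,0.032],
    [-0.095,-0.751,0.039],
  ],
  delta_rot=[
    [0,0,0],
    [0,0,0],
    [0,0,0],
    [0,0,0],
    [0,0,0],
  ],
)

```text
clock: 6.97
position: [0.5745, -0.2158, 0.1528]
tool_rot: [-3.141, 0.525, -3.06]
force: [0.0, -0.0, -1.9]
grip_width: 0.0491
finger_force: 53.3
```

Run:
```python
from h import *
st()
mat=lambda z,b=0:pose([-.045,-.215,z],30,-4.7,b)
plan([(mat(.048),2),(mat(.040),1)])
```

```text
t 6.97 tcp [ 0.5745 -0.2158  0.1528] jig grasp [-0.0458 -0.2161  0.1692] rot [-180.    30.1 -175.3] F [ 0.  -0.  -1.9] w 0.0491 ff 53.3 q [ 1.06  0.62 -0.9   2.07  1.06  0.29  1.05]
lin [0.301, 0.006, 0.526] rot [-0.0, 0.0, -0.001] 
lin [0.3, 0.007, 0.527] rot [-0.001, 0.001, -0.0] 
lin [0.04, -0.0, 0.069] rot [0.0, -0.0, -0.0]
```

Request:
apply_moves(
  linear=[
    [0.06,0,0.105],
    [0.12,0,0.21],
    [0.18,0.003,0.316],
    [0.24,0.005,0.42],
    [0.301,0.006,0.526],
  ],
  delta_rot=[
    [0,0,0],
    [0,0,0],
    [0,0,0],
    [0,0,0],
    [0,0,0],
  ],
)

```text
clock: 7.38
position: [0.5749, -0.2142, 0.0918]
tool_rot: [-3.141, 0.525, -3.06]
force: [0.4, -1.0, -1.2]
grip_width: 0.0491
finger_force: 53.2
```

Request:
apply_moves(
  linear=[
    [0.08,0,0.14],
    [0.15,0,0.263],
    [0.21,0.003,0.37],
    [0.26,0.005,0.457],
    [0.3,0.007,0.527],
  ],
  delta_rot=[
    [0,0,0],
    [0,0,0],
    [0,0,0],
    [0,0,0],
    [0,0,0],
  ],
)

```text
clock: 7.8
position: [0.575, -0.2137, 0.0305]
tool_rot: [3.141, 0.524, -3.061]
force: [-0.2, 0.2, -1.5]
grip_width: 0.0494
finger_force: 53.2
```

Request:
apply_moves(
  linear=[
    [0.007,0,0.012],
    [0.014,0,0.024],
    [0.02,0,0.036],
    [0.027,0,0.047],
    [0.034,0,0.059],
  ],
  delta_rot=[
    [0,0,0],
    [0,0,0],
    [0,0,0],
    [0,0,0],
    [0,0,0],
  ],
)

```text
clock: 8.22
position: [0.5757, -0.2138, 0.0249]
tool_rot: [-3.141, 0.525, -3.06]
force: [0.6, -0.5, -1.0]
grip_width: 0.049
finger_force: 53.2
```

Run:
```python
from h import *
st()
```

```text
t 8.22 tcp [ 0.5757 -0.2138  0.0249] jig grasp [-0.0443 -0.2143  0.0413] rot [-180.    30.1 -175.3] F [ 0.6 -0.5 -1. ] w 0.049 ff 53.2 q [ 1.01  0.9  -0.86  2.11  1.97  0.37  0.28]
```

Request:
apply_moves(
  linear=[
    [0.004,0,0.007],
    [0.007,0,0.012],
    [0.01,0,0.017],
    [0.012,0,0.021],
    [0.012,0,0.021],
  ],
  delta_rot=[
    [0,0,0],
    [0,0,0],
    [0,0,0],
    [0,0,0],
    [0,0,0],
  ],
)

```text
clock: 8.63
position: [0.5756, -0.2137, 0.0227]
tool_rot: [-3.141, 0.526, -3.06]
force: [-9.2, -0.6, 14.3]
grip_width: 0.0489
finger_force: 55.6
```

Request:
apply_moves(
  linear=[
    [0,0,0],
    [0,0,0],
    [0,0,0],
    [0,0,0],
    [0,0,0],
  ],
  delta_rot=[
    [0,0,0],
    [0,0,0],
    [0,0,0],
    [0,0,0],
    [0,0,0],
  ],
  gripper=1,
)

```text
clock: 9.05
position: [0.5756, -0.2136, 0.022]
tool_rot: [3.141, 0.525, -3.06]
force: [-0.4, -0.0, 0.4]
grip_width: 0.0853
finger_force: 0.0
```

Request:
apply_moves(
  linear=[
    [0,0,-0.12],
    [0,0,-0.3],
    [0,0,-0.5],
    [0,0,-0.7],
    [0,0,-0.9],
  ],
  delta_rot=[
    [0,0,0],
    [0,0,0],
    [0,0,0],
    [0,0,0],
    [0,0,0],
  ],
)

```text
clock: 9.47
position: [0.5302, -0.2171, 0.1007]
tool_rot: [3.141, 0.526, -3.06]
force: [-0.2, 0.6, -0.4]
grip_width: 0.0857
finger_force: 0.0
```

Run:
```python
from h import *
st()
p,d=optics.grab_frame("top"); q,d2=optics.grab_frame("side")
a=cv2.resize(p[170:290,300:420],(400,400),interpolation=2); b=cv2.resize(q[240:350,300:410],(400,400),interpolation=2)
cv2.imwrite("pics/m3.png",np.hstack([a,b])[:,:,::-1])
for n,dd in(("top",d),("side",d2)):
    P,u,v=cloud(n,dd); L=w2j(P); m=(L[:,2]>.035)&(L[:,2]<.055)&(abs(L[:,0]+.045)<.06)&(abs(L[:,1]+.215)<.06); Q=L[m]
    print(n,m.sum(),cv2.minAreaRect(Q[:,:2].astype(np.float32)) if m.sum()>5 else '')
# candidates for the vertical regrasp
plan([(pose([-.045,-.2145,.11],0,-94.7),3)])
```

```text
t 9.47 tcp [ 0.5302 -0.2171  0.1007] jig grasp [-0.0897 -0.2101  0.1171] rot [ 180.    30.1 -175.4] F [-0.2  0.6 -0.4] w 0.0857 ff 0.0 q [ 1.03  0.65 -0.79  2.19  1.7   0.19  0.46]
top 415 ((-0.04275409132242203, -0.21378274261951447), (0.05040945112705231, 0.05092821270227432), 85.59734344482422)
side 266 ((-0.044555194675922394, -0.21498776972293854), (0.053455106914043427, 0.05288442224264145), 87.87820434570312)
lin [-0.083, 0.001, 0.091] rot [0.065, 0.066, 0.243] 
lin [-0.08, 0.056, 0.076] rot [0.065, 0.066, 0.244] 
lin [-0.05, 0.098, 0.056] rot [0.066, 0.066, 0.243]
```

View pics/m3.png

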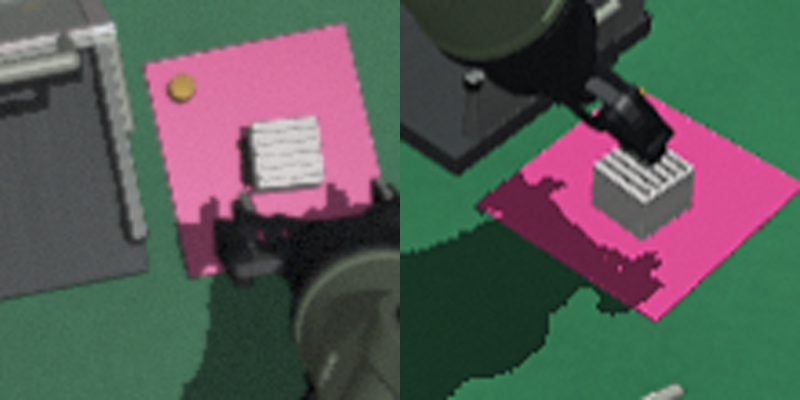

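The left (top) crop shows the module upright on the mat at (285,153), header to the left, cap untouched at (181,88). The side crop agrees. Next I'll regrasp vertically and turn it.

Request:
apply_moves(
  linear=[
    [-0.02,0,0.02],
    [-0.035,0,0.036],
    [-0.05,0,0.055],
    [-0.066,0,0.073],
    [-0.083,0.001,0.091],
  ],
  delta_rot=[
    [0.013,0.013,0.049],
    [0.026,0.026,0.097],
    [0.039,0.04,0.146],
    [0.052,0.053,0.194],
    [0.065,0.066,0.243],
  ],
)

```text
clock: 9.98
position: [0.5423, -0.2157, 0.0956]
tool_rot: [3.038, 0.353, 2.664]
force: [0.6, -0.6, -0.3]
grip_width: 0.0853
finger_force: 0.0
```

Request:
apply_moves(
  linear=[
    [-0.016,0.011,0.015],
    [-0.032,0.022,0.03],
    [-0.048,0.034,0.046],
    [-0.064,0.045,0.061],
    [-0.08,0.056,0.076],
  ],
  delta_rot=[
    [0.013,0.013,0.049],
    [0.026,0.026,0.097],
    [0.039,0.04,0.146],
    [0.052,0.053,0.194],
    [0.065,0.066,0.244],
  ],
)

```text
clock: 10.4
position: [0.5541, -0.2146, 0.0917]
tool_rot: [3.045, 0.161, 2.154]
force: [0.3, 0.2, 0.3]
grip_width: 0.0857
finger_force: 0.0
```

Request:
apply_moves(
  linear=[
    [-0.01,0.02,0.011],
    [-0.02,0.04,0.022],
    [-0.03,0.06,0.034],
    [-0.04,0.08,0.045],
    [-0.05,0.098,0.056],
  ],
  delta_rot=[
    [0.013,0.013,0.049],
    [0.026,0.026,0.097],
    [0.039,0.04,0.146],
    [0.052,0.053,0.194],
    [0.066,0.066,0.243],
  ],
)

```text
clock: 10.82
position: [0.5658, -0.2139, 0.0879]
tool_rot: [-3.137, -0.004, 1.651]
force: [0.7, 0.7, -0.5]
grip_width: 0.0855
finger_force: 0.0
```

Run:
```python
from h import *
st()
plan([(pose([-.0437,-.2144,.11],0,-94.5),1),(pose([-.0437,-.2144,.033],0,-94.5),1)])
```

```text
t 10.82 tcp [ 0.5658 -0.2139  0.0879] jig grasp [-0.0445 -0.2136  0.1069] rot [-179.7   -0.2   94.6] F [ 0.7  0.7 -0.5] w 0.0855 ff 0.0 q [ 0.74  0.77 -0.72  1.73  0.63  0.89 -0.18]
lin [-0.008, 0.009, -0.031] rot [-0.002, -0.002, -0.003] 
lin [0.0, 0.0, 0.77] rot [-0.0, -0.0, -0.0]
```

Lower, grip, and lift 70 mm. I'll let the fingers close before lifting.

Request:
apply_moves(
  linear=[
    [-0.008,0.009,0.12],
    [-0.008,0.009,0.3],
    [-0.008,0.009,0.48],
    [-0.008,0.009,0.63],
    [-0.008,0.009,0.74],
  ],
  delta_rot=[
    [-0.002,-0.002,-0.003],
    [-0.002,-0.002,-0.003],
    [-0.002,-0.002,-0.003],
    [-0.002,-0.002,-0.003],
    [-0.002,-0.002,-0.003],
  ],
)

```text
clock: 11.23
position: [0.5656, -0.2143, 0.0122]
tool_rot: [3.141, 0.001, 1.664]
force: [0.6, 1.1, 0.7]
grip_width: 0.0854
finger_force: 0.0
```

Request:
apply_moves(
  linear=[
    [0,0,0],
    [0,0,0],
    [0,0,0],
    [0,0,0],
    [0,0,0],
  ],
  delta_rot=[
    [0,0,0],
    [0,0,0],
    [0,0,0],
    [0,0,0],
    [0,0,0],
  ],
  gripper=-1,
)

```text
clock: 11.65
position: [0.567, -0.2149, 0.0156]
tool_rot: [3.138, 0.002, 1.662]
force: [-1.4, 0.2, 5.2]
grip_width: 0.0494
finger_force: 52.9
```

Request:
apply_moves(
  linear=[
    [0,0,0],
    [0,0,0],
    [0,0,0],
    [0,0,0],
    [0,0,0],
  ],
  delta_rot=[
    [0,0,0],
    [0,0,0],
    [0,0,0],
    [0,0,0],
    [0,0,0],
  ],
)

```text
clock: 12.07
position: [0.567, -0.2149, 0.0156]
tool_rot: [3.138, 0.002, 1.662]
force: [-1.3, 1.1, 7.7]
grip_width: 0.0495
finger_force: 53.3
```

Run:
```python
from h import *
st()
p,r=now(); up=np.array([0,0,1.])
g=w2j(p+r.apply([0,0,-.019]))
q=pose([g[0],g[1],g[2]+.06],0,-94.5); t=pose([g[0],g[1],g[2]+.06],0,-180)
plan([(q,1),(t,3)])
```

```text
t 12.07 tcp [ 0.567  -0.2149  0.0156] jig grasp [-0.0436 -0.2147  0.0346] rot [1.798e+02 1.000e-01 9.520e+01] F [-1.3  1.1  7.7] w 0.0495 ff 53.3 q [ 0.7   0.87 -0.65  1.76  0.73  0.77 -0.24]
lin [-0.001, 0.001, -0.6] rot [0.002, 0.001, 0.002] 
lin [0.0, 0.0, 0.0] rot [-0.0, 0.0, 0.237] 
lin [0.0, 0.0, 0.0] rot [-0.0, 0.0, 0.238] 
lin [0.0, 0.0, 0.0] rot [-0.0, 0.0, 0.237]
```

Request:
apply_moves(
  linear=[
    [0,0,-0.1],
    [0,0,-0.22],
    [0,0,-0.35],
    [0,0,-0.48],
    [0,0,-0.6],
  ],
  delta_rot=[
    [0,0,0],
    [0,0,0],
    [0,0,0],
    [0,0,0],
    [0.002,0.001,0.002],
  ],
)

```text
clock: 12.48
position: [0.5666, -0.2147, 0.0767]
tool_rot: [-3.14, -0.0, 1.657]
force: [-0.2, -0.7, -1.7]
grip_width: 0.0489
finger_force: 52.1
```

Request:
apply_moves(
  linear=[
    [0,0,0],
    [0,0,0],
    [0,0,0],
    [0,0,0],
    [0,0,0],
  ],
  delta_rot=[
    [0,0,0.04],
    [0,0,0.09],
    [0,0,0.14],
    [0,0,0.19],
    [0,0,0.237],
  ],
)

```text
clock: 12.9
position: [0.5667, -0.2147, 0.0758]
tool_rot: [-3.14, 0.0, 1.155]
force: [-1.4, 0.6, -2.6]
grip_width: 0.0492
finger_force: 52.0
```

Request:
apply_moves(
  linear=[
    [0,0,0],
    [0,0,0],
    [0,0,0],
    [0,0,0],
    [0,0,0],
  ],
  delta_rot=[
    [0,0,0.047],
    [0,0,0.095],
    [0,0,0.143],
    [0,0,0.19],
    [0,0,0.238],
  ],
)

```text
clock: 13.32
position: [0.5667, -0.2146, 0.0758]
tool_rot: [-3.14, 0.001, 0.658]
force: [-0.2, 0.7, -2.1]
grip_width: 0.0494
finger_force: 52.0
```

Request:
apply_moves(
  linear=[
    [0,0,0],
    [0,0,0],
    [0,0,0],
    [0,0,0],
    [0,0,0],
  ],
  delta_rot=[
    [0,0,0.055],
    [0,0,0.11],
    [0,0,0.16],
    [0,0,0.2],
    [0,0,0.237],
  ],
)

```text
clock: 13.73
position: [0.5667, -0.2144, 0.0758]
tool_rot: [-3.14, 0.001, 0.162]
force: [-0.2, -0.5, -2.0]
grip_width: 0.0493
finger_force: 52.0
```

Run:
```python
from h import *
st()
plan([(pose([-.0437,-.2147,.040],0,-180),1)])
```

```text
t 13.73 tcp [ 0.5667 -0.2144  0.0758] jig grasp [-0.0437 -0.2142  0.0948] rot [-1.799e+02  1.000e-01  9.300e+00] F [-0.2 -0.5 -2. ] w 0.0493 ff 52.0 q [ 0.5   0.71 -0.35  1.75  0.33  0.74 -1.43]
lin [0.001, 0.005, 0.548] rot [-0.001, 0.001, -0.002]
```

Request:
apply_moves(
  linear=[
    [0,0,0.13],
    [0,0,0.28],
    [0,0,0.42],
    [0,0,0.53],
    [0.001,0.005,0.59],
  ],
  delta_rot=[
    [0,0,0],
    [0,0,0],
    [0,0,0],
    [0,0,0],
    [-0.001,0.001,-0.002],
  ],
)

```text
clock: 14.15
position: [0.566, -0.2144, 0.0145]
tool_rot: [-3.141, 0.001, 0.172]
force: [-20.6, 13.5, 84.3]
grip_width: 0.0489
finger_force: 64.4
```

Request:
apply_moves(
  linear=[
    [0,0,0.005],
    [0,0,0.01],
    [0,0,0.014],
    [0,0,0.018],
    [0,0,0.018],
  ],
  delta_rot=[
    [0,0,0],
    [0,0,0],
    [0,0,0],
    [0,0,0],
    [0,0,0],
  ],
)

```text
clock: 14.57
position: [0.5664, -0.2148, 0.0145]
tool_rot: [3.141, 0.0, 0.171]
force: [-6.8, 4.0, 17.0]
grip_width: 0.0494
finger_force: 56.4
```

Request:
apply_moves(
  linear=[
    [0,0,0],
    [0,0,0],
    [0,0,0],
    [0,0,0],
    [0,0,0],
  ],
  delta_rot=[
    [0,0,0],
    [0,0,0],
    [0,0,0],
    [0,0,0],
    [0,0,0],
  ],
  gripper=1,
)

```text
clock: 14.98
position: [0.5665, -0.2151, 0.0138]
tool_rot: [3.141, -0.0, 0.171]
force: [-0.8, 0.2, -0.8]
grip_width: 0.0857
finger_force: 0.0
```

Request:
apply_moves(
  linear=[
    [0,0,-0.1],
    [0,0,-0.28],
    [0,0,-0.5],
    [0,0,-0.7],
    [0,0,-0.9],
  ],
  delta_rot=[
    [0,0,0],
    [0,0,0],
    [0,0,0],
    [0,0,0],
    [0,0,0],
  ],
)

```text
clock: 15.4
position: [0.5665, -0.2149, 0.1056]
tool_rot: [3.14, -0.0, 0.171]
force: [0.0, -0.6, 0.1]
grip_width: 0.0852
finger_force: 0.0
```

Run:
```python
from h import *
st()
for n in("top","side"):
    P,u,v=cloud(n,optics.grab_frame(n)[1]); L=w2j(P); m=(L[:,2]>.035)&(L[:,2]<.055)&(abs(L[:,0]+.045)<.06)&(abs(L[:,1]+.215)<.06); Q=L[m]
    print(n,m.sum(),cv2.minAreaRect(Q[:,:2].astype(np.float32)) if m.sum()>5 else '')
g=np.array([-.0437,-.2147,.032])
W=[(pose(g+[-.06*k/6,0,.09],40*k/6,-180+30*k),1) for k in range(1,7)]
plan(W+[(pose(g,40,0),1)])
```

```text
t 15.4 tcp [ 0.5665 -0.2149  0.1056] jig grasp [-0.0441 -0.2146  0.1246] rot [179.9  -0.    9.8] F [ 0.  -0.6  0.1] w 0.0852 ff 0.0 q [ 0.51  0.67 -0.37  1.74  0.32  0.79 -1.41]
top 146 ((-0.046456560492515564, -0.2057923972606659), (0.03327651694417, 0.04327249154448509), 89.73799896240234)
side 337 ((-0.04545062780380249, -0.21622422337532043), (0.05079206824302673, 0.05251731723546982), 89.18006896972656)
lin [-0.13, 0.002, 0.044] rot [-0.012, -0.056, -0.248] 
lin [-0.102, -0.028, 0.009] rot [-0.044, -0.054, -0.246] 
lin [-0.063, -0.054, 0.008] rot [-0.071, -0.054, -0.24] 
lin [-0.011, -0.057, -0.005] rot [-0.099, -0.055, -0.229] 
lin [0.035, -0.035, -0.03] rot [-0.125, -0.054, -0.217] 
lin [0.064, 0.012, -0.058] rot [-0.15, -0.055, -0.201] 
lin [0.12, -0.001, 1.075] rot [0.0, 0.001, 0.0] TOO BIG
```

Request:
apply_moves(
  linear=[
    [-0.026,0,0.009],
    [-0.052,0,0.018],
    [-0.078,0,0.026],
    [-0.104,0,0.035],
    [-0.13,0.002,0.044],
  ],
  delta_rot=[
    [-0.002,-0.011,-0.05],
    [-0.005,-0.022,-0.099],
    [-0.007,-0.034,-0.149],
    [-0.01,-0.045,-0.198],
    [-0.012,-0.056,-0.248],
  ],
)

```text
clock: 15.92
position: [0.5535, -0.2174, 0.0995]
tool_rot: [-3.136, 0.12, 0.696]
force: [-0.5, 0.0, -0.5]
grip_width: 0.0853
finger_force: 0.0
```

Request:
apply_moves(
  linear=[
    [-0.02,-0.006,0.002],
    [-0.04,-0.012,0.004],
    [-0.06,-0.018,0.006],
    [-0.08,-0.023,0.008],
    [-0.102,-0.028,0.009],
  ],
  delta_rot=[
    [-0.009,-0.011,-0.049],
    [-0.018,-0.022,-0.098],
    [-0.026,-0.032,-0.148],
    [-0.035,-0.043,-0.197],
    [-0.044,-0.054,-0.246],
  ],
)

```text
clock: 16.33
position: [0.5439, -0.2217, 0.0998]
tool_rot: [-3.137, 0.233, 1.22]
force: [-0.2, -0.0, 1.1]
grip_width: 0.085
finger_force: 0.0
```

Request:
apply_moves(
  linear=[
    [-0.013,-0.011,0.002],
    [-0.025,-0.022,0.003],
    [-0.038,-0.032,0.005],
    [-0.05,-0.043,0.006],
    [-0.063,-0.054,0.008],
  ],
  delta_rot=[
    [-0.014,-0.011,-0.048],
    [-0.028,-0.022,-0.096],
    [-0.043,-0.032,-0.144],
    [-0.057,-0.043,-0.192],
    [-0.071,-0.054,-0.24],
  ],
)

```text
clock: 16.75
position: [0.5367, -0.2255, 0.1006]
tool_rot: [-3.136, 0.347, 1.745]
force: [0.4, -0.2, -0.6]
grip_width: 0.0854
finger_force: 0.0
```

Request:
apply_moves(
  linear=[
    [-0.002,-0.011,-0.001],
    [-0.004,-0.023,-0.002],
    [-0.007,-0.034,-0.003],
    [-0.009,-0.046,-0.004],
    [-0.011,-0.057,-0.005],
  ],
  delta_rot=[
    [-0.02,-0.011,-0.046],
    [-0.04,-0.022,-0.092],
    [-0.059,-0.033,-0.137],
    [-0.079,-0.044,-0.183],
    [-0.099,-0.055,-0.229],
  ],
)

```text
clock: 17.17
position: [0.531, -0.227, 0.1015]
tool_rot: [-3.138, 0.462, 2.267]
force: [0.7, -0.5, 0.5]
grip_width: 0.0851
finger_force: 0.0
```

Request:
apply_moves(
  linear=[
    [0.007,-0.007,-0.006],
    [0.014,-0.014,-0.012],
    [0.021,-0.021,-0.018],
    [0.028,-0.028,-0.024],
    [0.035,-0.035,-0.03],
  ],
  delta_rot=[
    [-0.025,-0.011,-0.043],
    [-0.05,-0.022,-0.087],
    [-0.075,-0.032,-0.13],
    [-0.1,-0.043,-0.174],
    [-0.125,-0.054,-0.217],
  ],
)

```text
clock: 17.58
position: [0.5256, -0.2255, 0.1029]
tool_rot: [-3.14, 0.578, 2.791]
force: [1.0, -0.1, -0.4]
grip_width: 0.0855
finger_force: 0.0
```

Request:
apply_moves(
  linear=[
    [0.013,0.002,-0.012],
    [0.026,0.005,-0.023],
    [0.038,0.007,-0.035],
    [0.051,0.01,-0.046],
    [0.064,0.012,-0.058],
  ],
  delta_rot=[
    [-0.03,-0.011,-0.04],
    [-0.06,-0.022,-0.08],
    [-0.09,-0.033,-0.121],
    [-0.12,-0.044,-0.161],
    [-0.15,-0.055,-0.201],
  ],
)

```text
clock: 18.0
position: [0.5176, -0.2225, 0.1042]
tool_rot: [3.141, 0.697, -2.97]
force: [0.6, 1.3, -1.2]
grip_width: 0.0855
finger_force: 0.0
```

Run:
```python
from h import *
st()
for n in("top","side"):
    P,u,v=cloud(n,optics.grab_frame(n)[1]); L=w2j(P); m=(L[:,2]>.035)&(L[:,2]<.055)&(abs(L[:,0]+.045)<.06)&(abs(L[:,1]+.215)<.06); Q=L[m]
    print(n,m.sum(),cv2.minAreaRect(Q[:,:2].astype(np.float32)) if m.sum()>5 else '')
g=np.array([-.0445,-.2147,.032])
plan([(pose(g,40,0,.07),1),(pose(g,40,0),1)])
```

```text
t 18.0 tcp [ 0.5176 -0.2225  0.1042] jig grasp [-0.1057 -0.2142  0.1188] rot [ 180.    39.9 -170.2] F [ 0.6  1.3 -1.2] w 0.0855 ff 0.0 q [ 1.22  0.73 -0.87  2.27  2.87  0.19 -0.47]
top 410 ((-0.042840875685214996, -0.21422961354255676), (0.05059806630015373, 0.05021659657359123), 0.2343214750289917)
side 191 ((-0.04464821517467499, -0.21674844622612), (0.05070985481142998, 0.05244249477982521), 89.69320678710938)
lin [0.073, 0.019, 0.357] rot [0.001, -0.001, -0.002] 
lin [-0.0, 0.001, 0.7] rot [-0.0, -0.0, 0.0]
```

Request:
apply_moves(
  linear=[
    [0.03,0.01,0.06],
    [0.05,0.015,0.15],
    [0.06,0.018,0.25],
    [0.07,0.019,0.32],
    [0.073,0.019,0.357],
  ],
  delta_rot=[
    [0,0,0],
    [0,0,0],
    [0,0,0],
    [0,0,0],
    [0,0,-0.002],
  ],
)

```text
clock: 18.52
position: [0.5358, -0.2157, 0.0707]
tool_rot: [3.141, 0.694, -2.97]
force: [0.6, 1.1, 0.3]
grip_width: 0.0853
finger_force: 0.0
```

Request:
apply_moves(
  linear=[
    [0,0,0.12],
    [0,0,0.28],
    [0,0,0.45],
    [0,0,0.6],
    [0,0,0.7],
  ],
  delta_rot=[
    [0,0,0],
    [0,0,0],
    [0,0,0],
    [0,0,0],
    [0,0,0],
  ],
)

```text
clock: 18.93
position: [0.5801, -0.209, 0.0166]
tool_rot: [-3.141, 0.695, -2.971]
force: [0.5, -0.1, 0.2]
grip_width: 0.0851
finger_force: 0.0
```

Request:
apply_moves(
  linear=[
    [0,0,0],
    [0,0,0],
    [0,0,0],
    [0,0,0],
    [0,0,0],
  ],
  delta_rot=[
    [0,0,0],
    [0,0,0],
    [0,0,0],
    [0,0,0],
    [0,0,0],
  ],
  gripper=-1,
)

```text
clock: 19.35
position: [0.5787, -0.2103, 0.0186]
tool_rot: [-3.14, 0.695, -2.971]
force: [-3.9, -0.9, 4.0]
grip_width: 0.0494
finger_force: 52.2
```

Request:
apply_moves(
  linear=[
    [0,0,0],
    [0,0,0],
    [0,0,0],
    [0,0,0],
    [0,0,0],
  ],
  delta_rot=[
    [0,0,0],
    [0,0,0],
    [0,0,0],
    [0,0,0],
    [0,0,0],
  ],
)

```text
clock: 19.77
position: [0.5787, -0.2103, 0.0186]
tool_rot: [-3.14, 0.695, -2.971]
force: [-7.1, -0.5, 8.2]
grip_width: 0.0494
finger_force: 52.8
```

Run:
```python
from h import *
st()
p,r=now(); g=w2j(p+r.apply([0,0,-.019]))
up=g+[-.03,0,.11]
pre=np.array([-.07,0,up[2]])
# in-jig approach point: module 12mm short of bar, 5 mm above plate ; module x in grip: grasp x - module x = g0+.0437
ox=g[0]+.0437
print("ox",ox)
A=np.array([.027-.014+ox,0,g[2]+.016+.006])
plan([(pose(up,40,0),2),(pose(pre,40,0),3),(pose(A+[-.02,0,.02],40,0),2),(pose(A,40,0),1)])
```

```text
t 19.77 tcp [ 0.5787 -0.2103  0.0186] jig grasp [-0.0434 -0.2121  0.0332] rot [-179.9   39.8 -170.2] F [-7.1 -0.5  8.2] w 0.0494 ff 52.8 q [ 1.03  0.94 -0.76  2.17  2.86  0.33 -0.44]
ox 0.00026787604072472243
lin [-0.237, -0.0, -0.518] rot [0.0, -0.001, 0.001] 
lin [-0.239, 0.0, -0.518] rot [0.001, -0.0, 0.001] 
lin [-0.008, 0.707, 0.007] rot [-0.0, -0.0, -0.0] 
lin [-0.009, 0.707, 0.007] rot [-0.0, -0.0, -0.0] 
lin [-0.008, 0.708, 0.007] rot [-0.0, -0.0, -0.0] 
lin [-0.024, -0.0, 0.464] rot [-0.0, -0.0, -0.0] 
lin [-0.025, -0.0, 0.463] rot [-0.0, -0.0, -0.0] 
lin [-0.025, 0.0, 0.282] rot [-0.0, -0.0, -0.0]
```

Request:
apply_moves(
  linear=[
    [-0.03,0,-0.06],
    [-0.07,0,-0.15],
    [-0.12,0,-0.26],
    [-0.18,0,-0.39],
    [-0.237,0,-0.518],
  ],
  delta_rot=[
    [0,0,0],
    [0,0,0],
    [0,0,0],
    [0,0,0],
    [0,0,0],
  ],
)

```text
clock: 20.18
position: [0.5638, -0.2124, 0.0743]
tool_rot: [-3.141, 0.695, -2.971]
force: [-0.3, 0.5, -1.2]
grip_width: 0.0494
finger_force: 52.1
```

Request:
apply_moves(
  linear=[
    [-0.06,0,-0.13],
    [-0.12,0,-0.26],
    [-0.17,0,-0.37],
    [-0.21,0,-0.46],
    [-0.239,0,-0.518],
  ],
  delta_rot=[
    [0,0,0],
    [0,0,0],
    [0,0,0],
    [0,0,0],
    [0,0,0],
  ],
)

```text
clock: 20.6
position: [0.5506, -0.2153, 0.1257]
tool_rot: [-3.136, 0.696, -2.969]
force: [0.5, -0.4, -2.0]
grip_width: 0.0497
finger_force: 52.4
```

Request:
apply_moves(
  linear=[
    [0,0.09,0],
    [0,0.22,0],
    [0,0.38,0],
    [0,0.54,0],
    [-0.008,0.707,0.007],
  ],
  delta_rot=[
    [0,0,0],
    [0,0,0],
    [0,0,0],
    [0,0,0],
    [0,0,0],
  ],
)

```text
clock: 21.02
position: [0.5397, -0.1441, 0.1243]
tool_rot: [-3.14, 0.697, -2.973]
force: [1.0, -0.1, -2.8]
grip_width: 0.0499
finger_force: 52.4
```

Request:
apply_moves(
  linear=[
    [0,0.15,0],
    [0,0.29,0],
    [0,0.43,0],
    [0,0.57,0],
    [-0.008,0.707,0.007],
  ],
  delta_rot=[
    [0,0,0],
    [0,0,0],
    [0,0,0],
    [0,0,0],
    [0,0,0],
  ],
)

```text
clock: 21.43
position: [0.5291, -0.0739, 0.1244]
tool_rot: [-3.141, 0.698, -2.973]
force: [0.8, -1.0, -1.9]
grip_width: 0.0491
finger_force: 52.4
```

Request:
apply_moves(
  linear=[
    [0,0.18,0],
    [0,0.35,0],
    [0,0.5,0],
    [0,0.62,0],
    [-0.008,0.708,0.007],
  ],
  delta_rot=[
    [0,0,0],
    [0,0,0],
    [0,0,0],
    [0,0,0],
    [0,0,0],
  ],
)

```text
clock: 21.85
position: [0.5273, -0.01, 0.1196]
tool_rot: [3.136, 0.68, -2.986]
force: [1.1, 0.1, -1.3]
grip_width: 0.0494
finger_force: 55.1
```

Request:
apply_moves(
  linear=[
    [0,0,0],
    [0,0,0],
    [0,0,0],
    [0,0,0],
    [0,0,0],
  ],
  delta_rot=[
    [0,0,0],
    [0,0,0],
    [0,0,0],
    [0,0,0],
    [0,0,0],
  ],
)

```text
clock: 22.27
position: [0.5294, -0.0072, 0.1263]
tool_rot: [-3.14, 0.69, -2.97]
force: [-0.4, 0.1, -1.6]
grip_width: 0.0492
finger_force: 55.2
```

Run:
```python
from h import *
st()
A=np.array([.0133,0,.0332+.016+.006])
plan([(pose(A+[-.02,0,.02],40,0),2),(pose(A,40,0),1)])
```

```text
t 22.27 tcp [ 0.5294 -0.0072  0.1263] jig grasp [-0.0584 -0.0037  0.141 ] rot [-179.9   39.5 -170.2] F [-0.4  0.1 -1.6] w 0.0492 ff 55.2 q [ 1.    1.03 -1.49  2.43  2.03  0.98 -0.  ]
lin [0.009, 0.018, 0.418] rot [0.0, -0.002, 0.001] 
lin [0.011, 0.018, 0.419] rot [0.001, -0.002, 0.001] 
lin [-0.025, -0.0, 0.281] rot [-0.0, 0.0, -0.0]
```

Request:
apply_moves(
  linear=[
    [0,0.01,0.06],
    [0,0.015,0.14],
    [0.005,0.018,0.23],
    [0.009,0.018,0.33],
    [0.009,0.018,0.418],
  ],
  delta_rot=[
    [0,0,0],
    [0,0,0],
    [0,0,0],
    [0,0,0],
    [0,-0.002,0.001],
  ],
)

```text
clock: 22.68
position: [0.5549, -0.0004, 0.0914]
tool_rot: [3.139, 0.692, -2.974]
force: [0.3, -0.3, -1.2]
grip_width: 0.0491
finger_force: 55.2
```

Request:
apply_moves(
  linear=[
    [0,0,0],
    [0,0,0],
    [0,0,0],
    [0,0,0],
    [0,0,0],
  ],
  delta_rot=[
    [0,0,0],
    [0,0,0],
    [0,0,0],
    [0,0,0],
    [0,0,0],
  ],
)

```text
clock: 23.1
position: [0.5542, -0.0008, 0.0928]
tool_rot: [3.14, 0.692, -2.974]
force: [-0.3, 0.3, -1.6]
grip_width: 0.0494
finger_force: 55.2
```

Run:
```python
from h import *
st()
p,d=optics.grab_frame("top"); q,d2=optics.grab_frame("side")
a=cv2.resize(p[130:480,180:480],(400,466),interpolation=2); b=cv2.resize(q[0:400,60:403],(400,466),interpolation=2)
cv2.imwrite("pics/m4.png",np.hstack([a,b])[:,:,::-1])
A=np.array([.0133,0,.0332+.016+.006])
plan([(pose(A+[-.02,0,.02],40,0),1),(pose(A,40,0),1)])
```

```text
t 23.1 tcp [ 0.5542 -0.0008  0.0928] jig grasp [-0.033  -0.0015  0.1074] rot [ 179.9   39.7 -170.4] F [-0.3  0.3 -1.6] w 0.0494 ff 55.2 q [ 0.93  1.12 -1.42  2.39  2.13  1.02 -0.01]
lin [0.002, 0.014, 0.415] rot [0.001, -0.003, 0.001] 
lin [-0.025, -0.0, 0.282] rot [0.0, 0.0, -0.0]
```

View pics/m4.png

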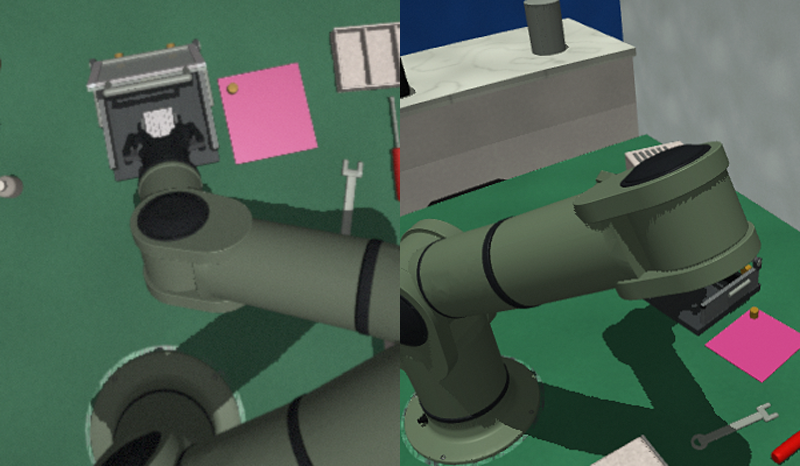

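The arm works with its elbow out to the right, well above the bench. The gripper holds the module at the jig's mouth (about (160,122) in the left crop) and the mat area is clear. Continuing in.

Request:
apply_moves(
  linear=[
    [0,0.01,0.05],
    [0,0.014,0.13],
    [0,0.014,0.23],
    [0.002,0.014,0.33],
    [0.002,0.014,0.415],
  ],
  delta_rot=[
    [0,0,0],
    [0,0,0],
    [0,0,0],
    [0,-0.001,0],
    [0,-0.002,0.001],
  ],
)

```text
clock: 23.62
position: [0.5806, 0.0054, 0.0591]
tool_rot: [3.137, 0.696, -2.977]
force: [-0.4, -0.5, -2.6]
grip_width: 0.0492
finger_force: 55.2
```

Request:
apply_moves(
  linear=[
    [0,0,0.06],
    [-0.01,0,0.13],
    [-0.02,0,0.2],
    [-0.025,0,0.25],
    [-0.025,0,0.282],
  ],
  delta_rot=[
    [0,0,0],
    [0,0,0],
    [0,0,0],
    [0,0,0],
    [0,0,0],
  ],
)

```text
clock: 24.03
position: [0.6002, 0.0087, 0.04]
tool_rot: [3.138, 0.696, -2.977]
force: [0.4, -0.5, -1.7]
grip_width: 0.0494
finger_force: 55.2
```

Request:
apply_moves(
  linear=[
    [0,0,0],
    [0,0,0],
    [0,0,0],
    [0,0,0],
    [0,0,0],
  ],
  delta_rot=[
    [0,0,0],
    [0,0,0],
    [0,0,0],
    [0,0,0],
    [0,0,0],
  ],
)

```text
clock: 24.45
position: [0.5996, 0.0085, 0.0405]
tool_rot: [3.138, 0.696, -2.977]
force: [0.2, -0.8, -1.0]
grip_width: 0.0494
finger_force: 55.2
```

Run:
```python
from h import *
st()
for n in("top","side"):
    P,u,v=cloud(n,optics.grab_frame(n)[1]); L=w2j(P); m=(L[:,2]>.057)&(L[:,2]<.08)&(abs(L[:,0]-.013)<.035)&(abs(L[:,1])<.035); Q=L[m]
    print(n,m.sum(),cv2.minAreaRect(Q[:,:2].astype(np.float32)) if m.sum()>5 else '')
A=np.array([.0133,0,.0332+.016+.001])
plan([(pose(A,40,0),1)])
```

```text
t 24.45 tcp [0.5996 0.0085 0.0405] jig grasp [0.0133 0.0001 0.0551] rot [ 179.8   39.9 -170.6] F [ 0.2 -0.8 -1. ] w 0.0494 ff 55.2 q [ 0.85  1.25 -1.32  2.28  2.25  1.03  0.01]
top 391 ((0.011331159621477127, -0.001513838768005371), (0.06996989250183105, 0.05679444596171379), 87.03311920166016)
side 0 
lin [0.031, -0.002, 0.037] rot [0.001, -0.001, -0.0]
```

Request:
apply_moves(
  linear=[
    [0.006,0,0.007],
    [0.012,0,0.015],
    [0.018,0,0.022],
    [0.025,0,0.03],
    [0.025,0,0.03],
  ],
  delta_rot=[
    [0,0,0],
    [0,0,0],
    [0,0,0],
    [0,0,0],
    [0,0,0],
  ],
)

```text
clock: 24.97
position: [0.5995, 0.0087, 0.0362]
tool_rot: [3.138, 0.696, -2.977]
force: [-0.2, -0.3, -1.4]
grip_width: 0.0495
finger_force: 55.2
```

Request:
apply_moves(
  linear=[
    [0.003,0,0.004],
    [0.006,0,0.008],
    [0.009,0,0.011],
    [0.009,0,0.011],
    [0.009,0,0.011],
  ],
  delta_rot=[
    [0,0,0],
    [0,0,0],
    [0,0,0],
    [0,0,0],
    [0,0,0],
  ],
)

```text
clock: 25.38
position: [0.5996, 0.0086, 0.035]
tool_rot: [3.138, 0.696, -2.977]
force: [-0.2, -0.5, -1.4]
grip_width: 0.0494
finger_force: 55.2
```

Request:
apply_moves(
  linear=[
    [0.003,0,0.004],
    [0.006,0,0.008],
    [0.006,0,0.008],
    [0.006,0,0.008],
    [0.006,0,0.008],
  ],
  delta_rot=[
    [0,0,0],
    [0,0,0],
    [0,0,0],
    [0,0,0],
    [0,0,0],
  ],
)

```text
clock: 25.8
position: [0.5998, 0.0087, 0.0346]
tool_rot: [3.138, 0.697, -2.976]
force: [-6.6, -2.5, 9.5]
grip_width: 0.0494
finger_force: 56.8
```

Request:
apply_moves(
  linear=[
    [0.002,0,0.002],
    [0.003,0,0.004],
    [0.003,0,0.004],
    [0.003,0,0.004],
    [0.003,0,0.004],
  ],
  delta_rot=[
    [0,0,0],
    [0,0,0],
    [0,0,0],
    [0,0,0],
    [0,0,0],
  ],
)

```text
clock: 26.22
position: [0.5998, 0.0087, 0.0346]
tool_rot: [3.139, 0.698, -2.975]
force: [-12.5, -5.0, 19.4]
grip_width: 0.0495
finger_force: 58.3
```

```bash
cat > chk.py <<'E'
from h import *
def chk(x0,n="top"):
    p,d=optics.grab_frame(n); P,u,v=cloud(n,d); L=w2j(P); I=p[v,u].astype(float).mean(1)
    m=(I>110)&(L[:,2]>.05)&(L[:,2]<.075)&(abs(L[:,0]-x0)<.045)&(abs(L[:,1])<.04); Q=L[m]
    rc=cv2.minAreaRect(Q[:,:2].astype(np.float32)); print(n,m.sum(),"centre",np.round(rc[0],4),"size",np.round(rc[1],4),round(rc[2],2),"mean",np.round(Q.mean(0),4),"yr",np.round(np.percentile(Q[:,1],[2,98]),4),"xr",np.round(np.percentile(Q[:,0],[2,98]),4))
    cc=[]
    for s in(1,-1):
        m=(L[:,2]>.07)&(L[:,2]<.085)&(L[:,0]<-.03)&(L[:,0]>-.09)&(s*L[:,1]>.07)&(s*L[:,1]<.13); cc.append(np.median(L[m,1])); 
    print("cheeks",np.round(cc,4),"mid",round(np.mean(cc),4))
    return p,d
E
python3 - <<'E'
from chk import *
st(); chk(.013)
E
```

```text
t 26.22 tcp [0.5998 0.0087 0.0346] jig grasp [0.0135 0.0003 0.0491] rot [ 179.8   40.  -170.5] F [-12.5  -5.   19.4] w 0.0495 ff 58.3 q [ 0.85  1.26 -1.31  2.28  2.26  1.04  0.  ]
top 269 centre [0.0156 0.0012] size [0.0494 0.0472] 88.97 mean [0.0148 0.0008 0.0604] yr [-0.0222  0.0247] xr [-0.0051  0.0383]
cheeks [ 0.0956 -0.092 ] mid 0.0018
```

Request:
apply_moves(
  linear=[
    [-0.018,0,0.009],
    [-0.034,0,0.023],
    [-0.049,0,0.036],
    [-0.065,0,0.049],
    [-0.08,0,0.061],
  ],
  delta_rot=[
    [0,0,0],
    [0,0,0],
    [0,0,0],
    [0,0,0],
    [0,0,0],
  ],
)

```text
clock: 26.68
position: [0.6097, 0.0106, 0.0346]
tool_rot: [3.138, 0.697, -2.976]
force: [-6.0, -1.0, 9.9]
grip_width: 0.0489
finger_force: 57.0
```

Request:
apply_moves(
  linear=[
    [-0.004,0,0.003],
    [-0.008,0,0.0065],
    [-0.012,0,0.01],
    [-0.012,0,0.01],
    [-0.012,0,0.01],
  ],
  delta_rot=[
    [0,0,0],
    [0,0,0],
    [0,0,0],
    [0,0,0],
    [0,0,0],
  ],
)

```text
clock: 27.1
position: [0.6113, 0.0108, 0.0346]
tool_rot: [3.138, 0.697, -2.976]
force: [-5.7, -1.2, 7.9]
grip_width: 0.0493
finger_force: 56.7
```

Run:
```python
from chk import *
st(); chk(.025)
```

```text
t 27.1 tcp [0.6113 0.0108 0.0346] jig grasp [0.0252 0.0005 0.0492] rot [ 179.8   40.  -170.5] F [-5.7 -1.2  7.9] w 0.0493 ff 56.7 q [ 0.84  1.26 -1.31  2.26  2.25  1.03  0.02]
top 189 centre [0.0239 0.0011] size [0.0478 0.0373] 88.81 mean [0.0238 0.0003 0.0606] yr [-0.022   0.0234] xr [0.0066 0.041 ]
cheeks [ 0.0954 -0.0917] mid 0.0018
```

Request:
apply_moves(
  linear=[
    [-0.004,0,0.003],
    [-0.008,0,0.0065],
    [-0.008,0,0.0065],
    [-0.008,0,0.0065],
    [-0.008,0,0.0065],
  ],
  delta_rot=[
    [0,0,0],
    [0,0,0],
    [0,0,0],
    [0,0,0],
    [0,0,0],
  ],
)

```text
clock: 27.57
position: [0.6123, 0.0111, 0.0346]
tool_rot: [3.138, 0.697, -2.976]
force: [-4.1, 0.7, 8.2]
grip_width: 0.0496
finger_force: 56.7
```

Request:
apply_moves(
  linear=[
    [-0.004,0,0.003],
    [-0.008,0,0.0065],
    [-0.008,0,0.0065],
    [-0.008,0,0.0065],
    [-0.008,0,0.0065],
  ],
  delta_rot=[
    [0,0,0],
    [0,0,0],
    [0,0,0],
    [0,0,0],
    [0,0,0],
  ],
)

```text
clock: 27.98
position: [0.6131, 0.0112, 0.0346]
tool_rot: [3.138, 0.697, -2.976]
force: [-7.9, -2.5, 10.5]
grip_width: 0.0494
finger_force: 56.9
```

Request:
apply_moves(
  linear=[
    [-0.004,0,0.003],
    [-0.008,0,0.0065],
    [-0.008,0,0.0065],
    [-0.008,0,0.0065],
    [-0.008,0,0.0065],
  ],
  delta_rot=[
    [0,0,0],
    [0,0,0],
    [0,0,0],
    [0,0,0],
    [0,0,0],
  ],
)

```text
clock: 28.4
position: [0.6132, 0.0112, 0.0346]
tool_rot: [3.139, 0.696, -2.975]
force: [-23.0, -6.9, 21.7]
grip_width: 0.0494
finger_force: 59.3
```

Request:
apply_moves(
  linear=[
    [-0.004,0,0.003],
    [-0.004,0,0.003],
    [-0.004,0,0.003],
    [-0.004,0,0.003],
    [-0.004,0,0.003],
  ],
  delta_rot=[
    [0,0,0],
    [0,0,0],
    [0,0,0],
    [0,0,0],
    [0,0,0],
  ],
)

```text
clock: 28.82
position: [0.6132, 0.0112, 0.0346]
tool_rot: [3.139, 0.696, -2.975]
force: [-30.5, -9.7, 28.8]
grip_width: 0.0496
finger_force: 60.4
```

Request:
apply_moves(
  linear=[
    [0,0,0],
    [0,0,0],
    [0,0,0],
    [0,0,0],
    [0,0,0],
  ],
  delta_rot=[
    [0,0,0],
    [0,0,0],
    [0,0,0],
    [0,0,0],
    [0,0,0],
  ],
  gripper=1,
)

```text
clock: 29.23
position: [0.6148, 0.0112, 0.034]
tool_rot: [3.138, 0.696, -2.977]
force: [1.5, -0.1, -0.6]
grip_width: 0.0854
finger_force: 0.0
```

Request:
apply_moves(
  linear=[
    [0,0,-0.08],
    [0,0,-0.22],
    [0,0,-0.4],
    [0,0,-0.6],
    [0,0,-0.8],
  ],
  delta_rot=[
    [0,0,0],
    [0,0,0],
    [0,0,0],
    [0,0,0],
    [0,0,0],
  ],
)

```text
clock: 29.65
position: [0.5626, 0.0025, 0.0965]
tool_rot: [3.138, 0.696, -2.976]
force: [0.6, -0.4, 0.9]
grip_width: 0.0858
finger_force: 0.0
```

Run:
```python
from chk import *
st(); p,d=chk(.027)
q,d2=optics.grab_frame("side")
a=cv2.resize(p[165:255,250:340],(400,400),interpolation=2); b=cv2.resize(q[180:270,290:380],(400,400),interpolation=2)
cv2.imwrite("pics/m5.png",np.hstack([a,b])[:,:,::-1])
# expected module top corners/header/bar edges
```

```text
t 29.65 tcp [0.5626 0.0025 0.0965] jig grasp [-0.0242  0.0004  0.1111] rot [ 179.8   39.9 -170.5] F [ 0.6 -0.4  0.9] w 0.0858 ff 0.0 q [ 0.92  1.11 -1.42  2.37  2.12  1.   -0.01]
top 242 centre [0.0224 0.0004] size [0.0499 0.0384] 89.77 mean [0.0203 0.0001 0.0604] yr [-0.023   0.0244] xr [0.0038 0.041 ]
cheeks [ 0.0955 -0.0919] mid 0.0018
```

View pics/m5.png

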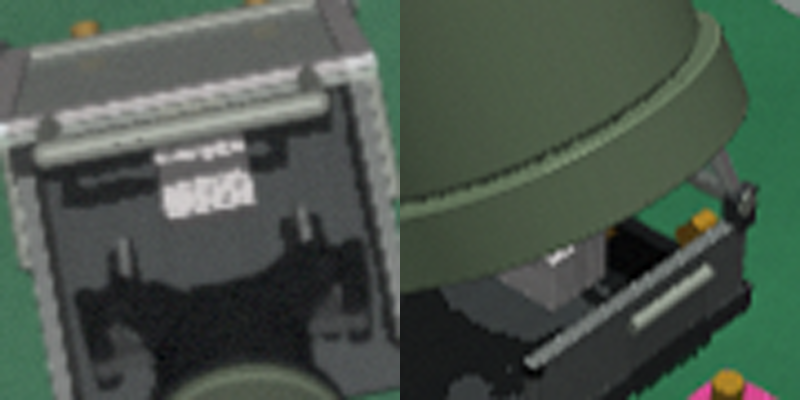

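In the top crop the module's front edge spans about (165–258, 215), square to the jig and just under the handle. The fingers are clear of it. Next I'll back out and untilt for the handle.

Run:
```python
from h import *
plan([(pose([-.06,0,.15],36,0),1),(pose([-.10,0,.19],27,-25),1),(pose([-.12,0,.23],14,-50),1),(pose([-.12,0,.29],0,-75),1),(pose([-.12,0,.36],0,-90),1)])
```

```text
lin [0.046, 0.002, -0.519] rot [0.001, 0.033, 0.001] 
lin [0.124, -0.036, -0.566] rot [0.109, 0.074, 0.178] 
lin [0.027, -0.104, -0.446] rot [0.073, 0.106, 0.195] 
lin [-0.1, 0.0, -0.587] rot [0.026, 0.115, 0.207] 
lin [-0.0, -0.0, -0.7] rot [-0.0, 0.0, 0.125]
```

Request:
apply_moves(
  linear=[
    [0.009,0,-0.1],
    [0.018,0,-0.2],
    [0.028,0,-0.31],
    [0.037,0,-0.415],
    [0.046,0.002,-0.519],
  ],
  delta_rot=[
    [0,0.006,0],
    [0,0.013,0],
    [0,0.02,0],
    [0,0.026,0],
    [0.001,0.033,0.001],
  ],
)

```text
clock: 30.17
position: [0.5271, -0.0037, 0.1326]
tool_rot: [3.139, 0.626, -2.979]
force: [0.1, -0.0, -0.5]
grip_width: 0.0857
finger_force: 0.0
```

Request:
apply_moves(
  linear=[
    [0.025,-0.007,-0.113],
    [0.05,-0.014,-0.226],
    [0.074,-0.022,-0.34],
    [0.1,-0.03,-0.453],
    [0.124,-0.036,-0.566],
  ],
  delta_rot=[
    [0.022,0.015,0.036],
    [0.044,0.03,0.071],
    [0.065,0.044,0.107],
    [0.087,0.059,0.142],
    [0.109,0.074,0.178],
  ],
)

```text
clock: 30.58
position: [0.4848, -0.0143, 0.1715]
tool_rot: [3.141, 0.468, 2.865]
force: [-0.1, -0.0, -0.7]
grip_width: 0.0854
finger_force: 0.0
```

Request:
apply_moves(
  linear=[
    [0.005,-0.021,-0.09],
    [0.01,-0.042,-0.18],
    [0.016,-0.062,-0.27],
    [0.022,-0.083,-0.36],
    [0.027,-0.104,-0.446],
  ],
  delta_rot=[
    [0.015,0.021,0.039],
    [0.029,0.042,0.078],
    [0.044,0.064,0.117],
    [0.058,0.085,0.156],
    [0.073,0.106,0.195],
  ],
)

```text
clock: 31.0
position: [0.4606, -0.018, 0.2102]
tool_rot: [-3.141, 0.241, 2.431]
force: [-0.4, -0.4, -0.0]
grip_width: 0.0858
finger_force: 0.0
```

Run:
```python
from h import *
st()
plan([(pose([-.12,0,.29],0,-75),1),(pose([-.12,0,.36],0,-90),1)])
```

```text
t 31.0 tcp [ 0.4606 -0.018   0.2102] jig grasp [-0.1189  0.0005  0.2286] rot [-180.    13.8  139.3] F [-0.4 -0.4 -0. ] w 0.0858 ff 0.0 q [ 0.87  0.59 -1.46  2.14  0.97  1.09 -0.23]
lin [-0.098, -0.012, -0.602] rot [0.025, 0.113, 0.205] 
lin [0.0, -0.0, -0.7] rot [-0.0, 0.0, 0.125]
```

Continue up, and check the module from both cameras while the arm is clear.

Request:
apply_moves(
  linear=[
    [-0.02,-0.003,-0.12],
    [-0.04,-0.005,-0.24],
    [-0.06,-0.008,-0.36],
    [-0.08,-0.01,-0.48],
    [-0.098,-0.012,-0.602],
  ],
  delta_rot=[
    [0.005,0.023,0.041],
    [0.01,0.045,0.082],
    [0.015,0.068,0.123],
    [0.02,0.09,0.164],
    [0.025,0.113,0.205],
  ],
)

```text
clock: 31.42
position: [0.4563, -0.0158, 0.271]
tool_rot: [3.141, -0.0, 1.999]
force: [-1.0, 1.0, -0.6]
grip_width: 0.085
finger_force: 0.0
```

Request:
apply_moves(
  linear=[
    [0,0,-0.14],
    [0,0,-0.28],
    [0,0,-0.42],
    [0,0,-0.56],
    [0,0,-0.7],
  ],
  delta_rot=[
    [0,0,0.025],
    [0,0,0.05],
    [0,0,0.075],
    [0,0,0.1],
    [0,0,0.125],
  ],
  gripper=0,
)

```text
clock: 31.83
position: [0.4561, -0.0159, 0.3408]
tool_rot: [3.141, 0.002, 1.739]
force: [0.5, 0.4, 0.5]
grip_width: 0.0426
finger_force: 0.0
```

Request:
apply_moves(
  linear=[
    [0,0,0],
    [0,0,0],
    [0,0,0],
    [0,0,0],
    [0,0,0],
  ],
  delta_rot=[
    [0,0,0],
    [0,0,0],
    [0,0,0],
    [0,0,0],
    [0,0,0],
  ],
)

```text
clock: 32.25
position: [0.4563, -0.016, 0.3397]
tool_rot: [3.141, 0.001, 1.742]
force: [-0.0, 0.4, -0.7]
grip_width: 0.0428
finger_force: 0.0
```

Run:
```python
from chk import *
st()
p,d=optics.grab_frame("top"); q,d2=optics.grab_frame("side")
for n,I,dd in(("top",p,d),("side",q,d2)):
    P,u,v=cloud(n,dd); L=w2j(P); B=I[v,u].astype(float).mean(1)
    m=(L[:,2]>.055)&(L[:,2]<.075)&(abs(L[:,0]-.025)<.045)&(abs(L[:,1])<.04); Q=L[m]
    if m.sum()>5: print(n,m.sum(),cv2.minAreaRect(Q[:,:2].astype(np.float32)),np.percentile(Q[:,0],[0,100]))
    h=(abs(L[:,2]-.291)<.012)&(abs(L[:,0])<.03)&(abs(L[:,1])<.08); H=L[h]; print("handle",n,h.sum(),H.mean(0) if h.any() else '',H.min(0) if h.any() else '',H.max(0) if h.any() else '')
    for s in(1,-1):
        m=(L[:,2]>.07)&(L[:,2]<.085)&(L[:,0]<-.03)&(L[:,0]>-.09)&(s*L[:,1]>.07)&(s*L[:,1]<.13); print(s,m.sum(),np.median(L[m,1]) if m.any() else '')
a=cv2.resize(p[165:255,250:340],(400,400),interpolation=2); b=cv2.resize(q[130:280,250:400],(400,400),interpolation=2)
cv2.imwrite("pics/m6.png",np.hstack([a,b])[:,:,::-1])
c=[.001,0,.291]
plan([(pose([c[0],0,.36],0,-90),2),(pose(c,0,-90),1)])
```

```text
t 32.25 tcp [ 0.4563 -0.016   0.3397] jig grasp [-1.199e-01 -3.000e-04  3.587e-01] rot [1.80e+02 1.00e-01 9.98e+01] F [-0.   0.4 -0.7] w 0.0428 ff 0.0 q [ 1.01  0.44 -1.46  1.83  0.45  1.29 -0.4 ]
handle top 0   
1 0 
-1 0 
side 226 ((0.02640817128121853, -0.0017302781343460083), (0.0522945336997509, 0.05318234860897064), 2.4365274906158447) [-0.00053286  0.0531882 ]
handle side 222 [-0.00196897 -0.00453894  0.29227108] [-0.00759064 -0.06674388  0.27934796] [0.01205769 0.06399805 0.29848217]
1 79 0.09197673703735669
-1 89 -0.0954209298646925
lin [-0.001, 0.604, -0.005] rot [0.0, 0.0, 0.001] 
lin [-0.0, 0.603, -0.006] rot [0.0, 0.0, 0.001] 
lin [0.0, -0.0, 0.69] rot [0.0, 0.0, 0.0]
```

View pics/m6.png

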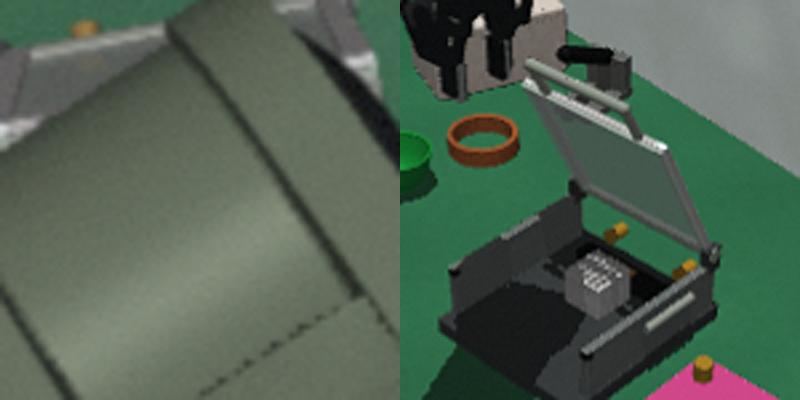

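The side crop shows the module standing square against the bar at (598,283), and by depth it is on the cheeks' midline. The cover is still up, with its handle at (580,85). All 10 views are used, so I'll rely on depth and force from here.

Request:
apply_moves(
  linear=[
    [0,0.09,0],
    [0,0.2,0],
    [0,0.33,0],
    [0,0.46,0],
    [0,0.604,-0.005],
  ],
  delta_rot=[
    [0,0,0],
    [0,0,0],
    [0,0,0],
    [0,0,0],
    [0,0,0.001],
  ],
)

```text
clock: 32.77
position: [0.5166, -0.0058, 0.3404]
tool_rot: [3.141, 0.001, 1.739]
force: [0.3, -0.6, -0.1]
grip_width: 0.0429
finger_force: 0.0
```

Request:
apply_moves(
  linear=[
    [0,0.14,0],
    [0,0.28,0],
    [0,0.41,0],
    [0,0.52,0],
    [0,0.603,-0.006],
  ],
  delta_rot=[
    [0,0,0],
    [0,0,0],
    [0,0,0],
    [0,0,0],
    [0,0,0.001],
  ],
)

```text
clock: 33.18
position: [0.5763, 0.0046, 0.3409]
tool_rot: [3.141, 0.001, 1.737]
force: [-0.6, -0.4, 0.2]
grip_width: 0.0428
finger_force: 0.0
```

Request:
apply_moves(
  linear=[
    [0,0,0.05],
    [0,0,0.1],
    [0,0,0.15],
    [0,0,0.2],
    [0,0,0.25],
  ],
  delta_rot=[
    [0,0,0],
    [0,0,0],
    [0,0,0],
    [0,0,0],
    [0,0,0],
  ],
)

```text
clock: 33.6
position: [0.5752, 0.0039, 0.3159]
tool_rot: [3.14, 0.002, 1.736]
force: [0.7, 0.2, -0.3]
grip_width: 0.043
finger_force: 0.0
```

Run:
```python
from chk import *
st()
plan([(pose([.0005,0,.2905],0,-90),1)])
```

```text
t 33.6 tcp [0.5752 0.0039 0.3159] jig grasp [ 7.000e-04 -2.000e-04  3.349e-01] rot [1.799e+02 1.000e-01 9.950e+01] F [ 0.7  0.2 -0.3] w 0.043 ff 0.0 q [ 0.69  0.63 -1.26  1.59  0.61  1.37 -0.48]
lin [0.003, -0.002, 0.444] rot [0.001, 0.001, -0.0]
```

Request:
apply_moves(
  linear=[
    [0,0,0.09],
    [0,0,0.18],
    [0,0,0.27],
    [0,0,0.36],
    [0.003,-0.002,0.44],
  ],
  delta_rot=[
    [0,0,0],
    [0,0,0],
    [0,0,0],
    [0,0,0],
    [0.001,0.001,0],
  ],
)

```text
clock: 34.02
position: [0.5752, 0.0045, 0.2713]
tool_rot: [-3.14, -0.001, 1.737]
force: [-0.1, -0.2, -0.2]
grip_width: 0.0428
finger_force: 0.0
```

Request:
apply_moves(
  linear=[
    [0,0,0],
    [0,0,0],
    [0,0,0],
    [0,0,0],
    [0,0,0],
  ],
  delta_rot=[
    [0,0,0],
    [0,0,0],
    [0,0,0],
    [0,0,0],
    [0,0,0],
  ],
  gripper=-1,
  force=30,
)

```text
clock: 34.43
position: [0.5754, 0.0046, 0.2727]
tool_rot: [-3.141, -0.001, 1.737]
force: [-2.9, 0.5, -0.0]
grip_width: 0.0105
finger_force: 29.4
```

Request:
apply_moves(
  linear=[
    [0,0,0],
    [0,0,0],
    [0,0,0],
    [0,0,0],
    [0,0,0],
  ],
  delta_rot=[
    [0,0,0],
    [0,0,0],
    [0,0,0],
    [0,0,0],
    [0,0,0],
  ],
)

```text
clock: 34.85
position: [0.5754, 0.0046, 0.2727]
tool_rot: [-3.141, -0.001, 1.737]
force: [-5.8, -0.3, 5.3]
grip_width: 0.0107
finger_force: 29.9
```

Run:
```python
from chk import *
st()
p,r=now(); g=w2j(p+r.apply([0,0,-.019]))
a0=1.12
c=lambda a:np.array([.098-.223*np.cos(a),g[1],.09+.223*np.sin(a)])
off=g-c(a0); print("off",off)
N=10
plan([(pose(c(a0*(1-k/N))+off,0,-90),1) for k in range(1,N+1)])
```

```text
t 34.85 tcp [0.5754 0.0046 0.2727] jig grasp [0.001  0.0003 0.2917] rot [-180.    -0.    99.5] F [-5.8 -0.3  5.3] w 0.0107 ff 29.9 q [ 0.67  0.67 -1.23  1.65  0.65  1.3  -0.51]
off [0.00011017 0.         0.00093157]
lin [-0.0, -0.218, 0.121] rot [-0.0, -0.0, -0.0] 
lin [-0.0, -0.203, 0.145] rot [-0.0, -0.0, -0.0] 
lin [-0.001, -0.186, 0.167] rot [-0.0, -0.0, -0.0] 
lin [0.0, -0.166, 0.187] rot [-0.0, -0.0, -0.0] 
lin [0.0, -0.144, 0.203] rot [-0.0, -0.0, -0.0] 
lin [0.0, -0.12, 0.219] rot [-0.0, -0.0, -0.0] 
lin [-0.0, -0.096, 0.231] rot [-0.0, -0.0, -0.0] 
lin [-0.0, -0.068, 0.24] rot [-0.0, -0.0, -0.0] 
lin [-0.001, -0.042, 0.246] rot [-0.0, -0.0, -0.0] 
lin [0.0, -0.014, 0.249] rot [-0.0, -0.0, -0.0]
```

Request:
apply_moves(
  linear=[
    [0,-0.03,0.016],
    [0,-0.07,0.038],
    [0,-0.12,0.066],
    [0,-0.17,0.094],
    [0,-0.218,0.121],
  ],
  delta_rot=[
    [0,0,0],
    [0,0,0],
    [0,0,0],
    [0,0,0],
    [0,0,0],
  ],
)

```text
clock: 35.27
position: [0.5543, 0.001, 0.2606]
tool_rot: [3.141, -0.001, 1.736]
force: [2.2, 2.3, -1.4]
grip_width: 0.0107
finger_force: 29.7
```

Request:
apply_moves(
  linear=[
    [0,-0.042,0.028],
    [0,-0.083,0.057],
    [0,-0.124,0.086],
    [0,-0.164,0.115],
    [0,-0.203,0.145],
  ],
  delta_rot=[
    [0,0,0],
    [0,0,0],
    [0,0,0],
    [0,0,0],
    [0,0,0],
  ],
)

```text
clock: 35.68
position: [0.5335, -0.0026, 0.2456]
tool_rot: [-3.141, -0.001, 1.736]
force: [2.1, 0.5, -0.8]
grip_width: 0.0108
finger_force: 29.8
```

Request:
apply_moves(
  linear=[
    [0,-0.039,0.032],
    [0,-0.077,0.065],
    [0,-0.114,0.099],
    [0,-0.15,0.133],
    [-0.001,-0.186,0.167],
  ],
  delta_rot=[
    [0,0,0],
    [0,0,0],
    [0,0,0],
    [0,0,0],
    [0,0,0],
  ],
)

```text
clock: 36.1
position: [0.5152, -0.0057, 0.2289]
tool_rot: [-3.141, -0.001, 1.736]
force: [-0.4, -0.8, 3.0]
grip_width: 0.011
finger_force: 30.1
```

Run:
```python
from chk import *
st()
p,r=now(); g=w2j(p+r.apply([0,0,-.019])); v=g-[.098,0,.09]; print("ang",np.arctan2(v[2],-v[0]),"rad",np.hypot(v[0],v[2]))
```

```text
t 36.1 tcp [ 0.5152 -0.0057  0.2289] jig grasp [-6.010e-02  1.000e-04  2.479e-01] rot [-180.    -0.    99.5] F [-0.4 -0.8  3. ] w 0.011 ff 30.1 q [ 0.76  0.64 -1.25  1.85  0.66  1.16 -0.56]
ang 0.7846377914052832 rad 0.22343395099678406
```

Tracking the arc with little force (0.785 rad). Continuing.

Request:
apply_moves(
  linear=[
    [0,-0.035,0.036],
    [0,-0.069,0.073],
    [0,-0.102,0.111],
    [0,-0.134,0.149],
    [0,-0.166,0.187],
  ],
  delta_rot=[
    [0,0,0],
    [0,0,0],
    [0,0,0],
    [0,0,0],
    [0,0,0],
  ],
)

```text
clock: 36.52
position: [0.4988, -0.0085, 0.2101]
tool_rot: [-3.141, -0.001, 1.736]
force: [2.5, -0.7, 0.0]
grip_width: 0.011
finger_force: 30.1
```

Request:
apply_moves(
  linear=[
    [0,-0.031,0.039],
    [0,-0.06,0.079],
    [0,-0.089,0.12],
    [0,-0.117,0.161],
    [0,-0.144,0.203],
  ],
  delta_rot=[
    [0,0,0],
    [0,0,0],
    [0,0,0],
    [0,0,0],
    [0,0,0],
  ],
)

```text
clock: 36.93
position: [0.4846, -0.0108, 0.1898]
tool_rot: [-3.141, -0.001, 1.736]
force: [1.4, -2.1, -0.3]
grip_width: 0.0109
finger_force: 30.1
```

Request:
apply_moves(
  linear=[
    [0,-0.026,0.043],
    [0,-0.051,0.086],
    [0,-0.075,0.13],
    [0,-0.098,0.174],
    [0,-0.12,0.219],
  ],
  delta_rot=[
    [0,0,0],
    [0,0,0],
    [0,0,0],
    [0,0,0],
    [0,0,0],
  ],
)

```text
clock: 37.35
position: [0.4728, -0.0127, 0.1679]
tool_rot: [-3.141, -0.001, 1.736]
force: [1.6, -2.0, -0.3]
grip_width: 0.0108
finger_force: 30.3
```

Run:
```python
from chk import *
st()
p,r=now(); g=w2j(p+r.apply([0,0,-.019])); v=g-[.098,0,.09]; a=np.arctan2(v[2],-v[0]); rr=np.hypot(v[0],v[2]); print("ang",a,"rad",rr)
c=lambda a:np.array([.098-.2233*np.cos(a),0,.09+.2233*np.sin(a)])
plan([(pose(c(b),0,-90),1) for b in(.3,.18,.09,.03,0)])
```

```text
t 37.35 tcp [ 0.4728 -0.0127  0.1679] jig grasp [-0.1031  0.0002  0.1869] rot [-179.9   -0.    99.5] F [ 1.6 -2.  -0.3] w 0.0108 ff 30.3 q [ 0.78  0.66 -1.22  2.01  0.74  1.01 -0.64]
ang 0.44905978839036936 rad 0.22319271095285834
lin [-0.002, -0.122, 0.309] rot [-0.0, -0.0, -0.0] 
lin [-0.0, -0.064, 0.26] rot [-0.0, -0.0, -0.0] 
lin [-0.0, -0.026, 0.199] rot [-0.0, -0.0, -0.0] 
lin [-0.001, -0.008, 0.134] rot [-0.0, -0.0, -0.0] 
lin [0.0, -0.001, 0.067] rot [-0.0, -0.0, -0.0]
```

Request:
apply_moves(
  linear=[
    [0,-0.027,0.061],
    [0,-0.053,0.122],
    [0,-0.077,0.184],
    [0,-0.1,0.246],
    [0,-0.122,0.309],
  ],
  delta_rot=[
    [0,0,0],
    [0,0,0],
    [0,0,0],
    [0,0,0],
    [0,0,0],
  ],
)

```text
clock: 37.77
position: [0.4609, -0.0147, 0.1368]
tool_rot: [-3.141, -0.001, 1.737]
force: [3.0, -2.7, 0.2]
grip_width: 0.0108
finger_force: 30.6
```

Request:
apply_moves(
  linear=[
    [0,-0.015,0.052],
    [0,-0.028,0.104],
    [0,-0.041,0.156],
    [0,-0.053,0.208],
    [0,-0.064,0.26],
  ],
  delta_rot=[
    [0,0,0],
    [0,0,0],
    [0,0,0],
    [0,0,0],
    [0,0,0],
  ],
)

```text
clock: 38.18
position: [0.4546, -0.0157, 0.111]
tool_rot: [-3.141, -0.001, 1.736]
force: [1.0, -3.3, 1.6]
grip_width: 0.0106
finger_force: 30.9
```

Request:
apply_moves(
  linear=[
    [0,-0.007,0.045],
    [0,-0.013,0.088],
    [0,-0.018,0.13],
    [0,-0.022,0.168],
    [0,-0.026,0.199],
  ],
  delta_rot=[
    [0,0,0],
    [0,0,0],
    [0,0,0],
    [0,0,0],
    [0,0,0],
  ],
)

```text
clock: 38.6
position: [0.452, -0.0162, 0.0911]
tool_rot: [-3.141, -0.001, 1.736]
force: [-1.5, -3.7, -0.3]
grip_width: 0.0108
finger_force: 31.2
```

Request:
apply_moves(
  linear=[
    [0,-0.002,0.03],
    [0,-0.004,0.06],
    [0,-0.006,0.09],
    [0,-0.007,0.115],
    [0,-0.008,0.134],
  ],
  delta_rot=[
    [0,0,0],
    [0,0,0],
    [0,0,0],
    [0,0,0],
    [0,0,0],
  ],
)

```text
clock: 39.02
position: [0.4511, -0.0163, 0.0778]
tool_rot: [-3.14, -0.001, 1.736]
force: [-2.4, -3.6, 0.8]
grip_width: 0.011
finger_force: 31.5
```

Run:
```python
from chk import *
st()
p,r=now(); g=w2j(p+r.apply([0,0,-.019])); v=g-[.098,0,.09]; a=np.arctan2(v[2],-v[0]); rr=np.hypot(v[0],v[2]); print("ang",a,"rad",rr)
```

```text
t 39.02 tcp [ 0.4511 -0.0163  0.0778] jig grasp [-0.1251  0.0003  0.0968] rot [-179.9   -0.    99.5] F [-2.4 -3.6  0.8] w 0.011 ff 31.5 q [ 0.69  0.75 -1.08  2.13  0.93  0.85 -0.8 ]
ang 0.030630149072889926 rad 0.22315749847012384
```

Request:
apply_moves(
  linear=[
    [0,0,0.012],
    [0,0,0.024],
    [0,0,0.036],
    [0,0,0.047],
    [0,0,0.055],
  ],
  delta_rot=[
    [0,0,0],
    [0,0,0],
    [0,0,0],
    [0,0,0],
    [0,0,0],
  ],
)

```text
clock: 39.43
position: [0.451, -0.0163, 0.0725]
tool_rot: [-3.14, -0.001, 1.736]
force: [-4.9, -4.0, 1.1]
grip_width: 0.0111
finger_force: 31.5
```

Request:
apply_moves(
  linear=[
    [0,0,0.004],
    [0,0,0.008],
    [0,0,0.012],
    [0,0,0.014],
    [0,0,0.014],
  ],
  delta_rot=[
    [0,0,0],
    [0,0,0],
    [0,0,0],
    [0,0,0],
    [0,0,0],
  ],
)

```text
clock: 39.85
position: [0.451, -0.0163, 0.0711]
tool_rot: [-3.14, -0.001, 1.736]
force: [-4.4, -4.4, -0.3]
grip_width: 0.0105
finger_force: 31.6
```

Request:
apply_moves(
  linear=[
    [0,0,0.004],
    [0,0,0.008],
    [0,0,0.01],
    [0,0,0.01],
    [0,0,0.01],
  ],
  delta_rot=[
    [0,0,0],
    [0,0,0],
    [0,0,0],
    [0,0,0],
    [0,0,0],
  ],
)

```text
clock: 40.27
position: [0.4509, -0.0163, 0.0701]
tool_rot: [-3.14, -0.001, 1.736]
force: [-3.9, -3.4, 0.7]
grip_width: 0.0108
finger_force: 31.6
```

Request:
apply_moves(
  linear=[
    [0,0,0.004],
    [0,0,0.008],
    [0,0,0.01],
    [0,0,0.01],
    [0,0,0.01],
  ],
  delta_rot=[
    [0,0,0],
    [0,0,0],
    [0,0,0],
    [0,0,0],
    [0,0,0],
  ],
)

```text
clock: 40.68
position: [0.451, -0.0163, 0.0691]
tool_rot: [-3.14, -0.001, 1.736]
force: [-3.8, -4.7, -0.7]
grip_width: 0.0108
finger_force: 31.6
```

```bash
cat > cov.py <<'E'
from h import *
for n in("top","side"):
    I,dd=optics.grab_frame(n); P,u,v=cloud(n,dd); L=w2j(P)
    m=(abs(L[:,2]-.095)<.03)&(abs(abs(L[:,1])-.088)<.006)&(L[:,0]>-.078)&(L[:,0]<.08)&(L[:,2]>.083)
    k=(L[:,2]>.07)&(L[:,2]<.14)&(abs(L[:,1])<.056)&(abs(L[:,1])>.025)&(abs(L[:,0]+.125)<.012)
    print(n,"frame",m.sum(),np.polyfit(L[m,0],L[m,2],1) if m.sum()>10 else '',"bar",k.sum(),np.percentile(L[k,2],[50,90,98]) if k.any() else '',L[k].mean(0) if k.any() else '')
E
python3 - <<'E'
from cov import *
st()
E
```

```text
top frame 532 [-0.00208963  0.0962058 ] bar 0  
side frame 307 [0.00779419 0.09357089] bar 54 [0.09297423 0.09524997 0.09690716] [-0.12720059 -0.03470654  0.09254597]
t 40.78 tcp [ 0.4509 -0.0163  0.0691] jig grasp [-0.1252  0.0003  0.0881] rot [-179.9   -0.    99.5] F [-3.  -3.9  0.3] w 0.0106 ff 31.6 q [ 0.68  0.77 -1.06  2.13  0.95  0.84 -0.82]
```

Request:
apply_moves(
  linear=[
    [0,0,0.004],
    [0,0,0.008],
    [0,0,0.01],
    [0,0,0.01],
    [0,0,0.01],
  ],
  delta_rot=[
    [0,0,0],
    [0,0,0],
    [0,0,0],
    [0,0,0],
    [0,0,0],
  ],
)

```text
clock: 41.2
position: [0.451, -0.0163, 0.0683]
tool_rot: [-3.14, -0.0, 1.736]
force: [-4.8, -4.1, 4.4]
grip_width: 0.0106
finger_force: 32.0
```

Request:
apply_moves(
  linear=[
    [0,0,0.004],
    [0,0,0.008],
    [0,0,0.01],
    [0,0,0.01],
    [0,0,0.01],
  ],
  delta_rot=[
    [0,0,0],
    [0,0,0],
    [0,0,0],
    [0,0,0],
    [0,0,0],
  ],
)

```text
clock: 41.62
position: [0.451, -0.0163, 0.0674]
tool_rot: [-3.14, -0.0, 1.736]
force: [-6.7, -5.3, 9.5]
grip_width: 0.0107
finger_force: 32.4
```

Run:
```python
from cov import *
st()
```

```text
top frame 526 [0.00675899 0.09523568] bar 0  
side frame 304 [0.01481867 0.09288779] bar 51 [0.09203296 0.09382567 0.0946259 ] [-0.12764354 -0.03387974  0.09107553]
t 41.72 tcp [ 0.451  -0.0163  0.0674] jig grasp [-0.1251  0.0002  0.0864] rot [-179.9   -0.    99.5] F [-6.6 -3.2  8.9] w 0.0108 ff 32.4 q [ 0.68  0.77 -1.06  2.13  0.96  0.84 -0.83]
```

Request:
apply_moves(
  linear=[
    [0,0,0],
    [0,0,0],
    [0,0,0],
    [0,0,0],
    [0,0,0],
  ],
  delta_rot=[
    [0,0,0],
    [0,0,0],
    [0,0,0],
    [0,0,0],
    [0,0,0],
  ],
  gripper=-0.2,
)

```text
clock: 42.13
position: [0.4514, -0.016, 0.0673]
tool_rot: [-3.141, -0.001, 1.737]
force: [0.4, -0.5, 0.4]
grip_width: 0.0346
finger_force: 0.0
```

Request:
apply_moves(
  linear=[
    [0,0,-0.02],
    [0,0,-0.05],
    [0,0,-0.1],
    [0,0,-0.16],
    [0,0,-0.24],
  ],
  delta_rot=[
    [0,0,0],
    [0,0,0],
    [0,0,0],
    [0,0,0],
    [0,0,0],
  ],
)

```text
clock: 42.55
position: [0.4512, -0.0161, 0.0919]
tool_rot: [-3.141, -0.001, 1.737]
force: [0.2, 0.3, 0.2]
grip_width: 0.034
finger_force: 0.0
```

Request:
apply_moves(
  linear=[
    [0,0,-0.12],
    [0,0,-0.26],
    [0,0,-0.42],
    [0,0,-0.6],
    [0,0,-0.8],
  ],
  delta_rot=[
    [0,0,0],
    [0,0,0],
    [0,0,0],
    [0,0,0],
    [0,0,0],
  ],
)

```text
clock: 42.97
position: [0.4511, -0.0161, 0.1725]
tool_rot: [-3.141, -0.001, 1.737]
force: [-0.3, 1.1, 0.4]
grip_width: 0.0343
finger_force: 0.0
```

Request:
apply_moves(
  linear=[
    [0,0,-0.2],
    [0,0,-0.4],
    [0,0,-0.6],
    [0,0,-0.7],
    [0,0,-0.8],
  ],
  delta_rot=[
    [0,0,0],
    [0,0,0],
    [0,0,0],
    [0,0,0],
    [0,0,0],
  ],
)

```text
clock: 43.38
position: [0.4514, -0.0164, 0.2523]
tool_rot: [-3.141, -0.0, 1.736]
force: [-0.6, -0.2, 0.0]
grip_width: 0.0339
finger_force: 0.0
```

Request:
apply_moves(
  linear=[
    [0,0,0],
    [0,0,0],
    [0,0,0],
    [0,0,0],
    [0,0,0],
  ],
  delta_rot=[
    [0,0,0],
    [0,0,0],
    [0,0,0],
    [0,0,0],
    [0,0,0],
  ],
)

```text
clock: 43.8
position: [0.4512, -0.0162, 0.2507]
tool_rot: [-3.14, -0.001, 1.737]
force: [-0.5, 0.2, 0.1]
grip_width: 0.0339
finger_force: 0.0
```

Run:
```python
from cov import *
st()
I,dd=optics.grab_frame("side"); P,u,v=cloud("side",dd); L=w2j(P)
m=(L[:,2]>.03)&(L[:,2]<.075)&(abs(L[:,0]-.025)<.05)&(abs(L[:,1])<.05); Q=L[m]; print("module seen",m.sum(),Q.min(0) if m.any() else'',Q.max(0) if m.any() else'')
for nm,w in(("cap",(.622,-.138)),):
    k=(np.hypot(P[:,0]-w[0],P[:,1]-w[1])<.02)&(P[:,2]>.012); print(nm,k.sum(),P[k].mean(0))
```

```text
top frame 284 [-0.00409101  0.09613674] bar 0  
side frame 386 [-0.00239491  0.09383353] bar 94 [0.09288673 0.09627396 0.09815036] [-0.12784207 -0.00205048  0.09239103]
t 43.9 tcp [ 0.4513 -0.0162  0.2509] jig grasp [-0.1248  0.0003  0.2699] rot [-1.799e+02 -1.000e-01  9.950e+01] F [-0.4  0.4  0.3] w 0.0341 ff 0.0 q [ 0.92  0.53 -1.36  1.97  0.57  1.13 -0.51]
module seen 0  
cap 54 [ 0.61915709 -0.14260743  0.02127871]
```

```bash
python3 -c "
from workcell import workorder
print(workorder.job_done())"
```

```text
the job is handed in; nothing more can be done
None
```

I turned the module a quarter turn, stood it centred and square with its header against the contact bar, let go with the cover still up, then lowered the cover under grip onto its stop, and handed the job in at about 44 s. I could not see the module again once the cover was down, and I only rechecked the brass cap among the other items.

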